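# Clamp a turned lamp body in the V-block drilling jig

### The arm

A 7-joint arm with a two-finger parallel gripper is mounted at the origin on the work surface. World frame = base frame: x ahead of the robot, y to its left, z up, the work surface at z = 0. Lengths are in m, angles in rad, forces in N, time in s.
With the tool pointing down it reaches from about 0.4 to 0.85 m from the base axis. Payload 4.5 kg.
Tool frame: the origin (TCP) lies at the very end of the fingers, on their centre line; the grasp point (between the pads) lies behind it (r.grip_depth is the z of the grasp point in the tool frame, in m); z points along the fingers, y is the direction in which the jaws open and shut (so a half turn about z gives the same grasp; the last joint's range is limited). The gripper opens to 88 mm and grips with 3 to 60 N. Pads are 18 mm wide; open, the fingers measure 123 mm over their backs; the gripper's body (75 mm by 187 mm) begins 45 mm behind the grasp point.
Start: joints at [-1.083, 0.689, -0.195, 1.565, 0.157, 0.902, -0.215], TCP at [0.274, 0.562, 0.211] pointing down, gripper open.
Joint ranges: [-3.01, 3.01], [-0.46, 2.08], [-1.47, 1.51], [0.13, 2.56], [-1, 4.14], [0.04, 2.09], [-2.66, 2.66]. Speed limits (rad/s): [2.57, 2.57, 3.14, 3.14, 3.14, 3.14, 3.14].

### API

Orientations are given as a unit quaternion [x, y, z, w].
In Python, from plant import sensors, cams, r gives the robot as it stands. The module is installed in compiled form; this text tells all that it offers.
- The arm moves only by the tool drive_tool, never from a script. Its argument "series" is a list that holds one entry, the list of rows, each a list of 5 numbers: the shift along the world's x, y, z in mm, then the turn about the world's z in rad, then the finger opening in mm, from 0 to 88.1. A call has 1 to 10 rows; each row shifts and turns the commanded pose from where the row before left it; what a row does not reach is not made up. A row lasts 1/10 s, in which the tool goes at most 50 mm and 8.59 degrees, less where a joint would pass 70% of its speed; a pose out of reach is approached as far as the arm can. A call with a gripper value outside its range is refused whole. The fingers move at their own pace and stop on an object; "force" is the grip in N (left out, the last holds). Time passes only in rows, so rows that do not move let the fingers close. It gives the time, the measured TCP pose, the force and the opening at its end, in the units of the state.
- sensors.get_state(): the state, without advancing time (a new reading comes with each control period).
- cams.snapshot(name): name is "side" or "top" or "wrist"; returns the picture (400x640x3 uint8, blue, green, red); there is no depth.
- cams.camera_model(name): a dict with "fx", "fy", "cx", "cy" (pixels), "camera_from_world" (4x4, takes a point from world to camera coordinates). Camera axes: x right, y down, z forward; pixel columns grow to the right and rows downward; lengths in m; the calibration is good to about 2 mm. A picture is of the moment at which its call begins: read the wrist's pose just before it. camera_model takes no time and is no camera call; for the wrist camera it gives the pose at the moment of the call.
- r.finish_job(): hands the job in, once; it reports no verdict.
Trained networks look in the newest picture that a camera, given by its name, has taken for a name from the list of things; names that differ only in an ending like _2 or _b are one class to them, and where a whole thing is asked for, a point or a joint stands for the part that bears it (a point fixed in the world has none). Each returns a list of dicts, best first, with "confidence" (0 to 1); they miss things now and then, are a little off and sometimes report something else, mostly with a low value. They report only what shows in the picture. A call takes as long as a camera call. They do not tell look-alikes from the thing itself.
- cams.trace(camera, name): "mask" (400x640 bool, what is visible of it) and "at" ([column, row] in pixels, amid what is visible of it).
- cams.mark_of(camera, name): "at" ([column, row] in pixels: a listed point, or the origin of a listed thing).
The state is a dict: "clock": time; "q": joint angles; "qd": joint speeds; "joint_torque": joint torques, N m; "tool_pos": TCP position; "eef_rot": TCP orientation; "contact_force": force on the tool from outside, world axes, zero at the start; "moment": the same for the moment, N m; "opening": opening from 0.0 (shut) to 1.0 (fully open).
Only numpy, scipy, OpenCV 4.12 (cv2) and the standard library are available. Lean on these libraries where they do the work, as an engineer would, in place of code of your own. Each camera call takes 0.05 s, during which the arm holds its last target.

### The job

Stand the turned beech lamp body upright on the drilling jig's board and push it, without knocking it over, into the V-block until it sits centred against both faces of the V, with the toggle clamp still open. Then swing the clamp's red handle right over to its stop so that the clamp holds the lamp body there, and leave the jar, the tin and the screwdriver where they are.

Things in the scene. Friction and masses are not known exactly. Their poses are not given: they have to be found in the camera images.
- blank_center (a point): centre (on the axis, half-way up) of the lamp body, a plain round cylinder of pale turned beech, 56 mm in diameter, 85 mm tall, about 170 g (may vary by a third), loose, standing upright on the bench at the start; pencilled cross on its top, fine groove 62 mm up. z axis = its own axis, up. Hold or push it anywhere on its side
- v_left: left half (+y side of the jig) of the V-block: waxed brown hardwood, screwed down on the jig's board, 45 mm tall above the board. Same origin and axes as v_seat. Its face runs from the bottom of the V (x = +40 mm, y = 0) to the mouth (x = -10 mm, y = +50 mm); the block's back is at x = +62 mm
- v_right: right half (-y side) of the same V-block, its mirror image: face from (x = +40 mm, y = 0) to the mouth (x = -10 mm, y = -50 mm). Same origin and axes as v_seat
- jig: the jig's plywood board, 12 mm thick, fixed to the bench. Origin on the bench directly below v_seat, same axes; board 130 mm wide, from x = -215 to +80 mm. It carries the V-block and the clamp
- v_seat (a point): point on the top of the jig's board (12 mm above the bench) where the lamp body's axis stands when it touches both faces of the 90 degree V. x axis: level, from the clamp towards the bottom of the V (the way to push); y: across the jig, level; z up. Waxed: the lamp body slides easily on the board and the V's faces
- clamp_tip (a point): centre of the end of the clamp's black rubber tip, 19 mm across, on a level steel rod along x, 20 mm above the board; same axes as v_seat. At x = -61 mm from the seat with the clamp open (-57 mm if the handle starts a little forward); closing drives it 36 mm towards the V, so that it presses some 10 N on a seated lamp body
- clamp_frame: the clamp's steel base, barrel and cheeks, fixed on the board. Same origin and axes as jig; it fills x from -186 to -68 mm, 52 mm wide at the base (28 mm higher up), up to 34 mm above the board
- lever_pivot (a point): centre of the clamp handle's pivot, at x = -162 mm, y = 0, 20 mm above the board in the frame of v_seat; same axes as v_seat; the handle turns about this y axis
- lever_grip (a point): point on the axis of the clamp handle's red grip, 65 mm from the pivot. The grip is a round bar 18 mm thick with round ends, from 31 to 92 mm from the pivot; nearer the pivot the handle is a steel bar 12 mm thick
- clamp_lever (a joint): angle of the clamp's red handle, rad: 0 = fully open, leaning 0.92 rad back from vertical (away from the V); 1.62 = its stop, fully closed, leaning 0.70 rad forward, towards the V. Starts between 0 and 0.15, stays where it is left (stiff, about 3 N at the grip) and drives the rod through a crank and link, locking just past dead centre at the stop
- jar_center (a point): bystander: centre, half-way up, of a screw-top glass jar of brass screws with a yellow lid, 68 mm across, 88 mm tall, loose
- tin_center (a point): bystander: centre, half-way up, of a small blue paint tin, 73 mm across, 77 mm tall, loose
- driver: bystander: a yellow-handled screwdriver, 190 mm long, lying on the bench to the right of the jig (origin under its middle)
Things that resemble listed ones, but are neither listed nor needed, are in the scene too. Leave any orange, pink or purple look-alike of the part that bears blank_center alone.

How it is judged:
On the way:
1. the lamp body stands on the board against both faces of the V, its axis within 2 mm of the seat, with the clamp still open (handle below 0.4 rad) (horizontal distance between blank_center and v_seat below 0.002 m and angle between blank_center's own z axis and vertical below 0.04 rad and z of blank_center in the frame of v_seat below 0.045 m and value of joint clamp_lever below 0.4 rad), for 0.2 s.
At the end, for the whole second after the job is handed in: the lamp body stands upright (within 0.04 rad) on the board with its axis within 2 mm of the seat of the V, pressed by the clamp against both faces (more than 1.5 N on each), and the clamp's handle is at its stop (past 1.5 rad) (horizontal distance between blank_center and v_seat below 0.002 m and angle between blank_center's own z axis and vertical below 0.04 rad and z of blank_center in the frame of v_seat below 0.045 m and contact force between blank and v_left above 1.5 N and contact force between blank and v_right above 1.5 N and value of joint clamp_lever above 1.5 rad); the robot touches nothing.
It fails at once if the jar is moved more than 15 mm (distance of jar_center from where it was at the start of the episode above 0.015 m).
It fails at once if the tin is moved more than 15 mm (distance of tin_center from where it was at the start of the episode above 0.015 m).
It fails at once if the screwdriver is moved more than 15 mm (distance of driver from where it was at the start of the episode above 0.015 m).
It fails at once if the lamp body is knocked over (leans more than 1 rad) (angle between blank_center's own z axis and vertical above 1 rad).
It also fails if it takes over 61 s, if anything falls off the work surface, if the arm or the gripper's body presses on something with over 40 N, if the wrist force passes 120 N, or if a joint passes its speed limit or range.

## Working session

There is one attempt and no reset: what is moved stays moved. The work goes in short steps, Python scripts to look and compute and a tool call to move; the robot and the scene stay as the last step left them, time stands still between calls to the robot, and variables do not carry over. Pictures are saved under pics/ and viewed, and the job is handed in when it is done.

Besides the shell and the picture viewer there is one more tool, called by a JSON object that holds its "name" and its "arguments", one argument or row to a line. drive_tool: Moves the arm, as the interface text tells. Its arguments: {"type":"object","properties":{"series":{"type":"array","items":{"type":"array","items":{"type":"array","items":{"type":"number"}}}},"force":{"type":"number"}},"required":["series"]}

```bash
ls; mkdir -p pics
python3 - <<'E'
from plant import sensors,cams,r
import cv2
for n in ["side","top","wrist"]:
    im=cams.snapshot(n); cv2.imwrite(f"pics/{n}0.png",im)
s=sensors.get_state(); print(s, r.grip_depth)
for n in ["side","top"]:
  for k in ["blank_center","v_seat","clamp_tip","lever_pivot","lever_grip","jar_center","tin_center","driver","jig"]:
    print(n,k,[(round(d["confidence"],2),[round(float(v)) for v in d["at"]]) for d in cams.mark_of(n,k)][:4])
E
```

```text
pics
{'clock': 0.15, 'q': array([-1.08319171,  0.6898013 , -0.19455271,  1.56606486,  0.15729677,
        0.90248841, -0.21510834]), 'qd': array([ 2.60233692e-05, -1.88081656e-03,  6.99764553e-05, -3.15912490e-03,
       -2.28110263e-03, -6.76591176e-04, -3.47815729e-04]), 'joint_torque': array([-1.58800394e-03, -5.27860987e+01, -1.26836143e+00, -1.53587723e+01,
       -5.24562097e-02,  3.86391461e-03,  9.44122417e-05]), 'tool_pos': array([0.2737928 , 0.56128206, 0.20989944]), 'eef_rot': array([ 2.24926359e-01,  9.74375524e-01, -6.75950598e-04, -1.15782774e-04]), 'contact_force': array([-0.09094489,  0.95131457, -0.38809596]), 'moment': array([-0.00533558,  0.02222369,  0.04817302]), 'opening': 1.0002054724401173} -0.0187
side blank_center [(0.86, [293, 160]), (0.85, [257, 163]), (0.85, [318, 168]), (0.65, [270, 174])]
side v_seat [(0.84, [291, 212])]
side clamp_tip []
side lever_pivot [(0.82, [337, 225])]
side lever_grip [(0.61, [355, 220])]
side jar_center [(0.94, [358, 315]), (0.7, [270, 172])]
side tin_center [(0.65, [212, 196])]
side driver [(0.92, [425, 303])]
side jig [(0.94, [293, 214])]
top blank_center [(0.95, [167, 226]), (0.92, [232, 129]), (0.85, [202, 146]), (0.6, [209, 188])]
top v_seat [(0.72, [285, 201])]
top clamp_tip [(0.56, [305, 195]), (0.34, [211, 268])]
top lever_pivot [(0.88, [349, 185])]
top lever_grip [(0.71, [366, 180])]
top jar_center [(0.94, [462, 256])]
top tin_center [(0.72, [209, 265]), (0.64, [366, 178])]
top driver [(0.55, [465, 187])]
top jig [(0.56, [286, 202])]
```

View pics/side0.png

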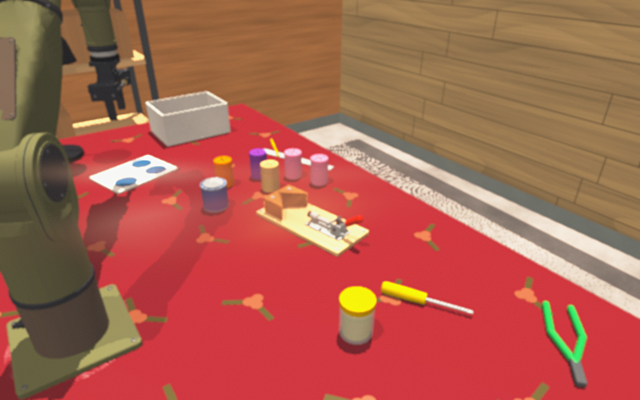

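View pics/top0.png

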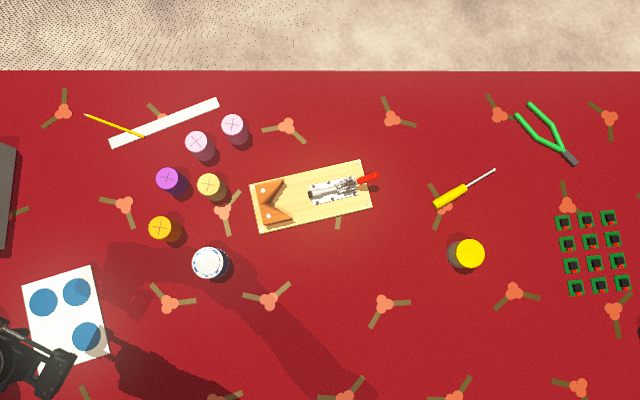

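View pics/wrist0.png

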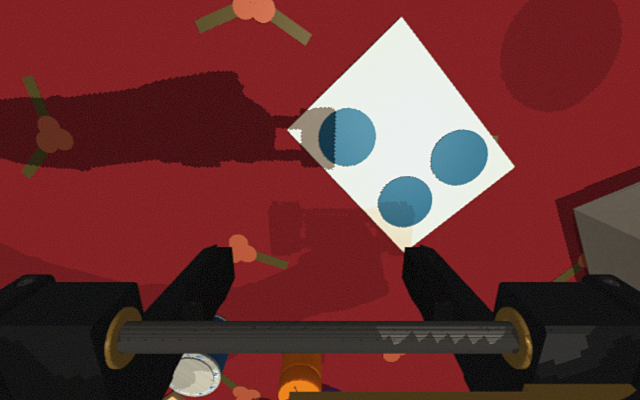

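```bash
cat > h.py <<'E'
import numpy as np,cv2
from plant import sensors,cams,r
def ray(m,p):
    T=np.linalg.inv(m["camera_from_world"]); d=np.array([(p[0]-m["cx"])/m["fx"],(p[1]-m["cy"])/m["fy"],1.]); return T[:3,3],T[:3,:3]@d
def atz(m,p,z):
    o,d=ray(m,p); return o+d*(z-o[2])/d[2]
def px(m,P):
    c=m["camera_from_world"]@np.append(P,1); return np.array([m["fx"]*c[0]/c[2]+m["cx"],m["fy"]*c[1]/c[2]+m["cy"]])
E
python3 - <<'E'
from h import *
np.set_printoptions(precision=4,suppress=True)
m=cams.camera_model("top"); print(m["fx"],np.linalg.inv(m["camera_from_world"]))
for k,p,z in [("beech",(208,184),.085),("orange",(160,227),.085),("purple",(167,178),.085),("pink1",(196,142),.085),("pink2",(232,125),.085),("tin",(208,263),.077),("jar",(469,253),.088),("driver",(465,187),.01),("seat",(285,201),.012),("pivot",(349,185),.032),("tip",(305,195),.032),("c1",(250,186),.012),("c2",(360,160),.012),("c3",(372,207),.012),("c4",(259,234),.012)]:
    print(k,atz(m,p,z))
im=cv2.imread("pics/top0.png"); cv2.imwrite("pics/crop1.png",cv2.resize(im[110:290,140:390],None,fx=3.2,fy=3.2,interpolation=cv2.INTER_CUBIC)[:600,:800])
E
```

```text
440.7855506669837 [[-0.0053 -0.9849  0.1733  0.4092]
 [-0.9999  0.0027 -0.015   0.0542]
 [ 0.0143 -0.1733 -0.9848  1.1217]
 [ 0.      0.      0.      1.    ]]
beech [0.6158 0.309  0.085 ]
orange [0.5133 0.4171 0.085 ]
purple [0.6307 0.4072 0.085 ]
pink1 [0.7199 0.3421 0.085 ]
pink2 [0.7629 0.2562 0.085 ]
tin [0.4295 0.3036 0.077 ]
jar [ 0.4493 -0.306   0.088 ]
driver [ 0.6213 -0.3336  0.01  ]
seat [0.5858 0.1299 0.012 ]
pivot [ 0.623  -0.0323  0.032 ]
tip [0.5977 0.0786 0.032 ]
c1 [0.6249 0.2197 0.012 ]
c2 [ 0.6929 -0.0635  0.012 ]
c3 [ 0.5697 -0.0916  0.012 ]
c4 [0.5021 0.1943 0.012 ]
```

View pics/crop1.png

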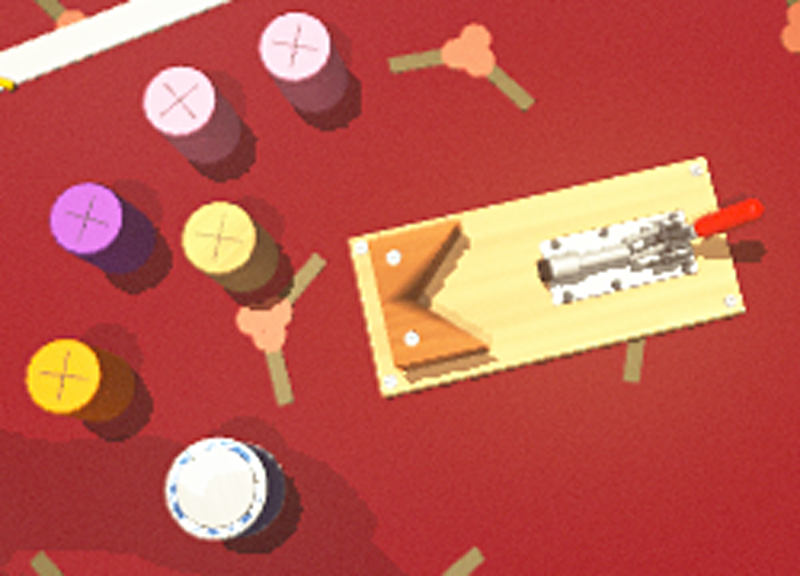

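{"name": "drive_tool", "arguments": {
  "series": [
    [[32,-22,12,-0.0885,70],[32,-22,12,-0.0885,70],[32,-22,12,-0.0885,70],[32,-22,12,-0.0885,70],[32,-22,12,-0.0885,70],[32,-22,12,-0.0885,70],[32,-22,12,-0.0885,70],[32,-22,12,-0.0885,70],[32,-22,12,-0.0885,70],[32,-22,12,-0.0885,70]]
  ]
}}

```text
clock: 2.05
tool_pos: [0.595, 0.3408, 0.3312]
eef_rot: [0.622, 0.783, 0.0, -0.0]
contact_force: [1.4, 0.1, -0.1]
opening: 0.797
```

{"name": "drive_tool", "arguments": {
  "series": [
    [[0,0,0,0,70],[0,0,0,0,70],[0,0,0,0,70]]
  ]
}}

```text
clock: 2.35
tool_pos: [0.5925, 0.3431, 0.33]
eef_rot: [0.619, 0.785, -0.0, -0.001]
contact_force: [-0.2, -0.2, 0.1]
opening: 0.795
```

Run:
```python
from h import *
np.set_printoptions(precision=4,suppress=True)
s=sensors.get_state(); m=cams.camera_model("wrist"); im=cams.snapshot("wrist"); cv2.imwrite("pics/w1.png",im); np.save("w1.npy",m["camera_from_world"])
print(s["tool_pos"],s["eef_rot"],m["fx"]); print(np.linalg.inv(m["camera_from_world"]))
for k,z in [("blank_center",.0425),("v_seat",.012),("lever_pivot",.032),("clamp_tip",.032),("lever_grip",.07)]:
    for d in cams.mark_of("wrist",k)[:4]: print(k,round(d["confidence"],2),d["at"],atz(m,d["at"],z))
```

```text
[0.5925 0.3431 0.33  ] [ 0.6195  0.785  -0.0003 -0.001 ] 317.9883565538157
[[ 0.9724  0.2212  0.0739  0.5743]
 [ 0.2333 -0.9205 -0.3134  0.4249]
 [-0.0013  0.322  -0.9467  0.505 ]
 [ 0.      0.      0.      1.    ]]
blank_center 0.91 [404.8, 172.8] [0.7268 0.3428 0.0425]
blank_center 0.83 [272.0, 83.1] [0.5102 0.4202 0.0425]
blank_center 0.68 [329.7, 179.3] [0.6202 0.3068 0.0425]
blank_center 0.6 [353.8, 115.1] [0.6303 0.4055 0.0425]
v_seat 0.73 [287.1, 268.5] [0.5899 0.1232 0.012 ]
lever_pivot 0.95 [290.6, 349.1] [ 0.6305 -0.0316  0.032 ]
clamp_tip 0.54 [289.0, 301.5] [0.606  0.0712 0.032 ]
lever_grip 0.83 [288.0, 388.4] [ 0.6399 -0.0837  0.07  ]
```

View pics/w1.png

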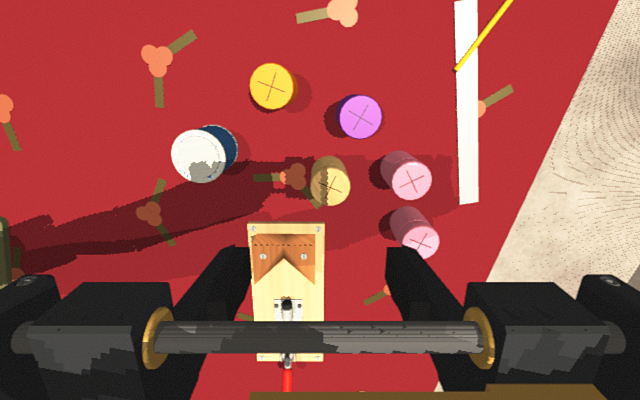

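{"name": "drive_tool", "arguments": {
  "series": [
    [[4,-40,-10,0,70],[4,-40,-10,0,70],[4,-40,-10,0,70],[4,-40,-10,0,70],[0,0,0,0,70],[0,0,0,0,70],[0,0,0,0,70]]
  ]
}}

```text
clock: 3.35
tool_pos: [0.6098, 0.184, 0.2908]
eef_rot: [0.62, 0.785, 0.001, -0.0]
contact_force: [-0.1, 0.2, 0.4]
opening: 0.795
```

Run:
```python
from h import *
np.set_printoptions(precision=4,suppress=True)
s=sensors.get_state(); m=cams.camera_model("wrist"); im=cams.snapshot("wrist"); cv2.imwrite("pics/w2.png",im); np.save("w2.npy",m["camera_from_world"])
print(s["tool_pos"],s["eef_rot"],s["clock"])
for k,z in [("blank_center",.0425),("v_seat",.012),("lever_pivot",.032),("clamp_tip",.032),("lever_grip",.07)]:
    for d in cams.mark_of("wrist",k)[:4]: print(k,round(d["confidence"],2),d["at"],atz(m,d["at"],z))
```

```text
[0.6098 0.184  0.2908] [ 0.6195  0.785   0.0009 -0.0004] 3.35
blank_center 0.87 [445.4, 130.6] [0.7655 0.2573 0.0425]
blank_center 0.73 [437.7, 53.1] [0.7231 0.3425 0.0425]
v_seat 0.82 [297.2, 188.0] [0.5935 0.126  0.012 ]
lever_pivot 0.7 [297.1, 286.0] [ 0.6278 -0.0266  0.032 ]
lever_pivot 0.39 [295.6, 185.5] [0.5904 0.1352 0.032 ]
clamp_tip 0.66 [294.0, 229.1] [0.6023 0.0686 0.032 ]
clamp_tip 0.58 [198.9, 28.6] [0.4338 0.3023 0.032 ]
lever_grip 0.62 [293.6, 333.1] [ 0.6372 -0.0845  0.07  ]
```

View pics/w2.png

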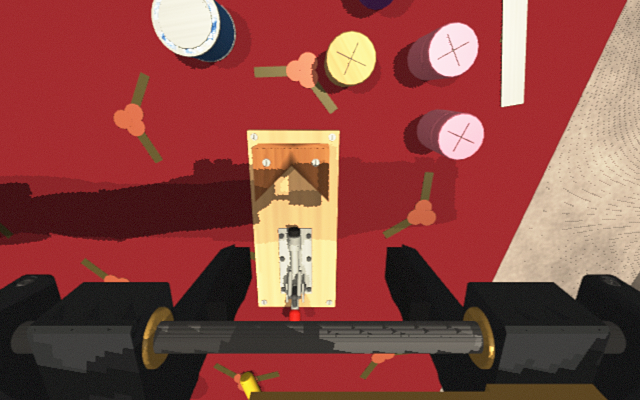

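Run:
```python
from h import *
im=cv2.imread("pics/w2.png"); c=im[120:320,230:360]; cv2.imwrite("pics/c2.png",cv2.resize(c,None,fx=3,fy=3,interpolation=cv2.INTER_CUBIC))
c=im[125:215,240:350]; cv2.imwrite("pics/c3.png",cv2.resize(c,None,fx=6.6,fy=6.6,interpolation=cv2.INTER_CUBIC))
```

```text
(no output)
```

View pics/c2.png

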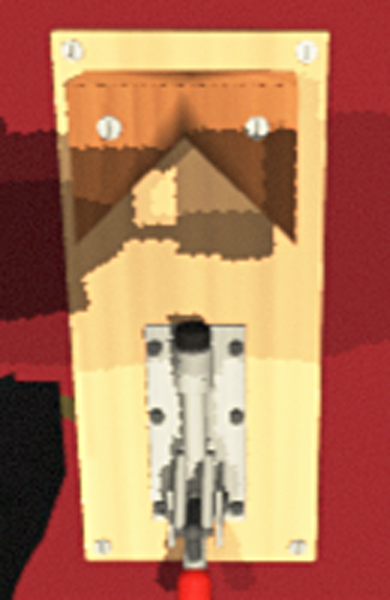

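View pics/c3.png

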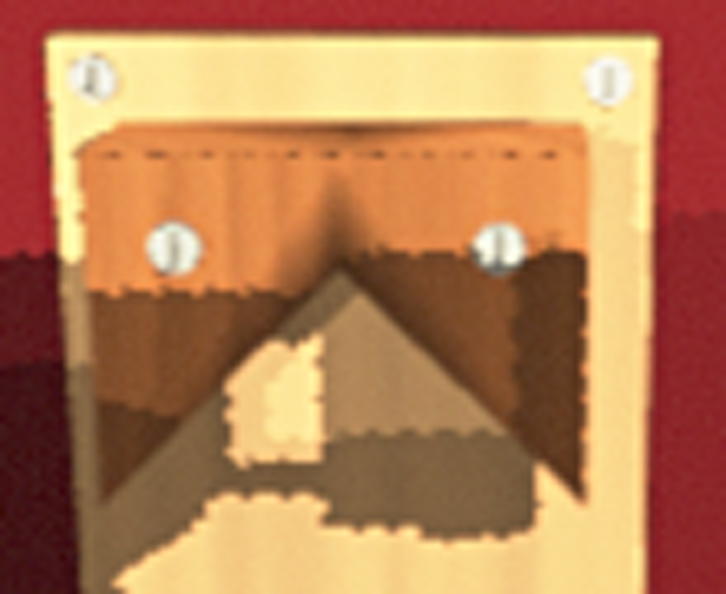

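```bash
cat >> h.py <<'E'
def J(p,pt):
    x,y,a=p; c,s=np.cos(a),np.sin(a); return np.array([x+c*pt[0]-s*pt[1],y+s*pt[0]+c*pt[1],pt[2]])
E
python3 - <<'E'
from h import *
from scipy.optimize import least_squares
np.set_printoptions(precision=4,suppress=True)
w=cams.camera_model("wrist"); m2=dict(w);m2["camera_from_world"]=np.load("w2.npy")
t=cams.camera_model("top")
C=[(.08,.065,.012),(.08,-.065,.012),(-.215,.065,.012),(-.215,-.065,.012)]
ow=[(247.3,130.7),(339.3,130.7),(258.7,307),(335,306.3)]
cr=lambda u,v:(140+u/3.2-.3,110+v/3.2-.3)
ot=[cr(384,397),cr(350,238),cr(744,313),cr(705,158)]
# image left in wrist = -? try both handedness
for ow_ in (ow,[ow[1],ow[0],ow[3],ow[2]]):
  for nm,m,o in (("w",m2,ow_),("t",t,ot),("t2",t,[ot[1],ot[0],ot[3],ot[2]])):
    f=lambda p:np.concatenate([px(m,J(p,c))-q for c,q in zip(C,o)])
    s=least_squares(f,[.59,.126,1.8]); print(nm,s.x,s.cost); 
    if s.cost<30: print(f(s.x)); print("apex",px(m,J(s.x,(.04,0,.057))),px(m,J(s.x,(.04,0,.012))),"mouth",px(m,J(s.x,(-.01,.05,.057))))
E
```

```text
w [0.5885 0.1289 1.8028] 0.319499153363417
[-0.387  -0.1928  0.1895  0.1005  0.0901 -0.3344  0.1498  0.5134]
apex [291.3954 165.6806] [293.8177 158.7897] mouth [255.5198 201.6076]
t [0.584  0.1305 1.7965] 0.4597403685563708
[-0.5386 -0.023  -0.3521  0.1868  0.575  -0.1697  0.331  -0.0324]
apex [267.4681 202.4997] [269.3465 205.2218] mouth [291.9527 217.7125]
t2 [0.5866 0.1307 1.7949] 5058.923782607748
w [0.5895 0.1227 1.8118] 14312.461613920143
t [0.584  0.1305 1.7965] 0.4597403685563708
[-0.5386 -0.023  -0.3521  0.1868  0.575  -0.1697  0.331  -0.0324]
apex [267.4681 202.4997] [269.3465 205.2218] mouth [291.9527 217.7125]
t2 [0.5866 0.1307 1.7949] 5058.923782607748
```

Run:
```python
from h import *
np.set_printoptions(precision=4,suppress=True)
for i in (1,2):
    m=cams.camera_model("wrist"); m["camera_from_world"]=np.load(f"w{i}.npy")
    im=cv2.imread(f"pics/w{i}.png"); 
    p=[(331,186),(351,58)][i-1]
    print(p,atz(m,p,.085))
    u,v=p; cv2.imwrite(f"pics/b{i}.png",cv2.resize(im[max(0,v-40):v+40,u-50:u+50],None,fx=6,fy=6,interpolation=cv2.INTER_CUBIC))
t=cams.camera_model("top"); print(atz(t,(208.5,184.2),.085))
```

```text
(331, 186) [0.62   0.3089 0.085 ]
(351, 58) [0.6189 0.3079 0.085 ]
[0.6153 0.3078 0.085 ]
```

View pics/b2.png

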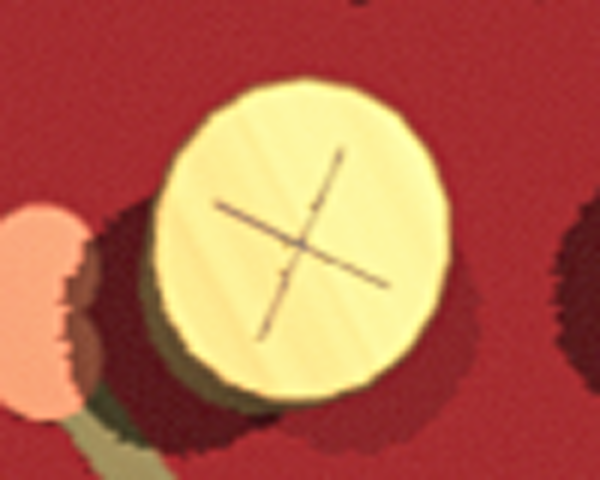

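View pics/b1.png

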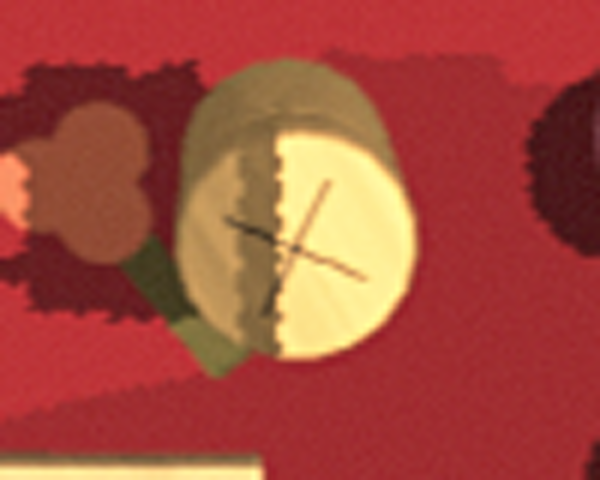

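{"name": "drive_tool", "arguments": {
  "series": [
    [[2,32,-25,0,72],[2,31,-25,0,72],[2,31,-25,0,72],[2,30,-25,0,72],[0,0,-30,0,72],[0,0,-30,0,72],[0,0,-30,0,72],[0,0,-20,0,72],[0,0,0,0,72],[0,0,0,0,72]]
  ]
}}

```text
clock: 4.65
tool_pos: [0.6182, 0.3062, 0.0809]
eef_rot: [0.62, 0.784, 0.0, 0.0]
contact_force: [-0.1, -0.5, 0.6]
opening: 0.818
```

Run:
```python
from h import *
np.set_printoptions(precision=4,suppress=True)
s=sensors.get_state(); im=cams.snapshot("wrist"); cv2.imwrite("pics/w3.png",im)
print(s["tool_pos"],s["eef_rot"],s["clock"],s["contact_force"])
```

```text
[0.6182 0.3062 0.0809] [0.6204 0.7843 0.0002 0.0001] 4.65 [-0.12   -0.471   0.5712]
```

View pics/w3.png

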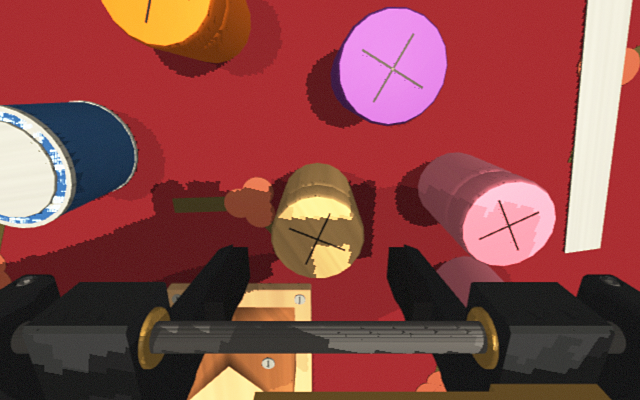

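{"name": "drive_tool", "arguments": {
  "series": [
    [[0,1,-15,0,72],[0,1,-14,0,72],[0,0,0,0,72],[0,0,0,0,50],[0,0,0,0,50],[0,0,0,0,50],[0,0,0,0,50],[0,0,0,0,50]]
  ],
  "force": 20
}}

```text
clock: 5.5
tool_pos: [0.6182, 0.3079, 0.0519]
eef_rot: [0.621, 0.784, 0.0, 0.0]
contact_force: [-0.7, -0.4, -0.3]
opening: 0.623
```

{"name": "drive_tool", "arguments": {
  "series": [
    [[0,0,10,0,50],[0,0,15,0,50],[0,0,15,0,50],[0,0,15,0,50],[0,0,15,0,50],[0,0,10,0,50],[0,0,0,0,50]]
  ]
}}

```text
clock: 6.2
tool_pos: [0.6192, 0.3084, 0.1338]
eef_rot: [0.621, 0.784, 0.002, 0.001]
contact_force: [0.5, -0.0, -1.2]
opening: 0.627
```

Run:
```python
from h import *
np.set_printoptions(precision=4,suppress=True)
s=sensors.get_state(); m=cams.camera_model("wrist");im=cams.snapshot("wrist"); cv2.imwrite("pics/w4.png",im); np.save("w4.npy",m["camera_from_world"])
cv2.imwrite("pics/s4.png",cv2.resize(cams.snapshot("side")[100:300,180:440],None,fx=3,fy=3))
print(s["tool_pos"],s["eef_rot"],s["clock"],s["contact_force"],s["opening"])
```

```text
[0.6192 0.3084 0.1338] [0.6205 0.7842 0.0018 0.0008] 6.2 [ 0.5119 -0.0271 -1.2355] 0.6274490930566763
```

View pics/w4.png

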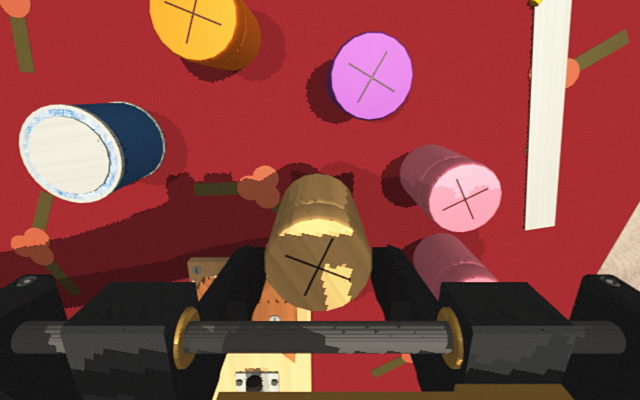

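View pics/s4.png

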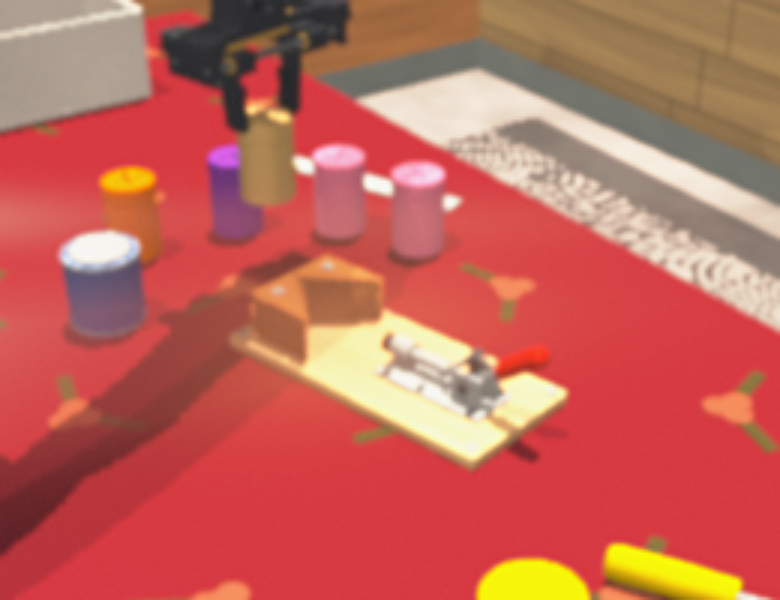

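{"name": "drive_tool", "arguments": {
  "series": [
    [[-4,-32,5,0,50],[-5,-33,5,0,50],[-4,-33,0,0,50],[-5,-33,0,0,50],[-4,-32,0,0,50],[-5,-32,0,0,50],[0,0,0,0,50],[0,0,0,0,50],[0,0,0,0,50]]
  ]
}}

```text
clock: 7.2
tool_pos: [0.5908, 0.1144, 0.1411]
eef_rot: [0.62, 0.785, 0.0, -0.001]
contact_force: [-0.0, 0.2, -1.5]
opening: 0.626
```

Run:
```python
from h import *
np.set_printoptions(precision=4,suppress=True)
s=sensors.get_state(); m=cams.camera_model("wrist");im=cams.snapshot("wrist"); cv2.imwrite("pics/w5.png",im); np.save("w5.npy",m["camera_from_world"])
cv2.imwrite("pics/s5.png",cv2.resize(cams.snapshot("side")[100:300,180:440],None,fx=3,fy=3))
cv2.imwrite("pics/t5.png",cv2.resize(cams.snapshot("top")[110:290,180:430],None,fx=3,fy=3))
print(s["tool_pos"],s["eef_rot"],s["clock"],s["contact_force"],s["opening"])
```

```text
[0.5908 0.1144 0.1411] [ 0.6199  0.7847  0.0003 -0.0006] 7.2 [-0.028   0.2436 -1.4583] 0.6260370298076446
```

View pics/w5.png

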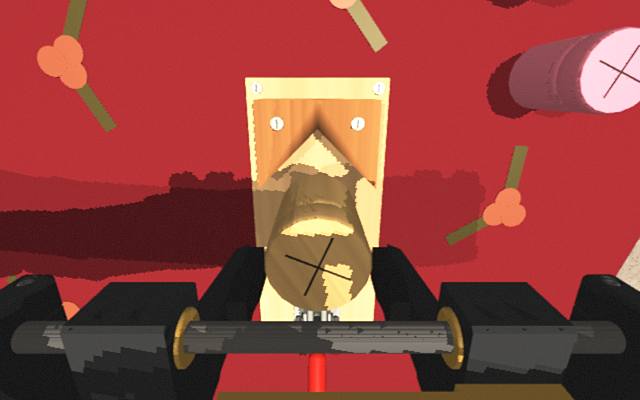

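View pics/s5.png

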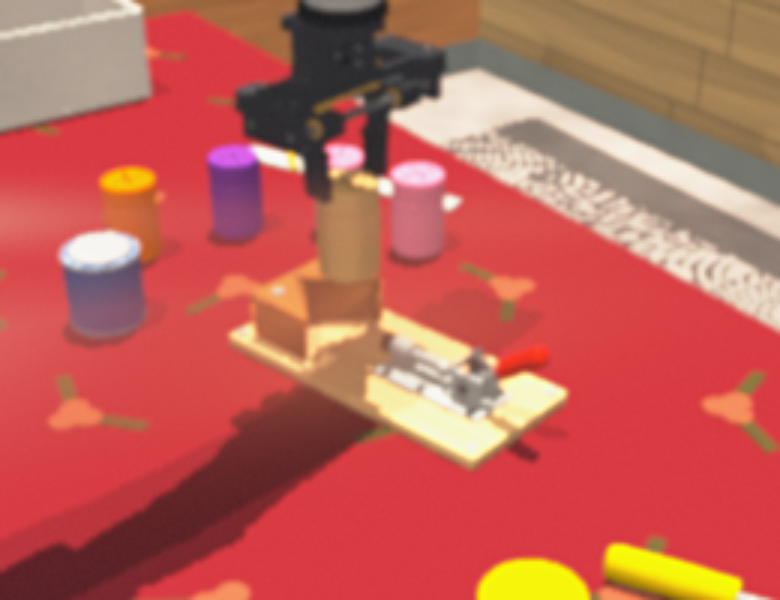

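Run:
```python
from h import *
np.set_printoptions(precision=4,suppress=True)
m=cams.camera_model("wrist"); m["camera_from_world"]=np.load("w5.npy")
for a in ((.588,.129,1.802),(.5885,.1289,1.8028)):
  print(px(m,J(a,(.04,0,.057))),px(m,J(a,(.08,.065,.012))),px(m,J(a,(.08,-.065,.012))))
print(atz(m,(319,128),.057), atz(m,(321,267),.1411-.0519+.085))
im=cv2.imread("pics/w5.png"); cv2.imwrite("pics/c5.png",cv2.resize(im[65:205,240:400],None,fx=4.5,fy=4.2,interpolation=cv2.INTER_CUBIC))
```

```text
[317.5091 129.2857] [244.9879  77.8111] [390.3565  78.3169]
[318.0474 129.5568] [245.4559  78.1284] [390.7895  78.5096]
[0.5798 0.1692 0.057 ] [0.5936 0.1142 0.1742]
```

View pics/c5.png

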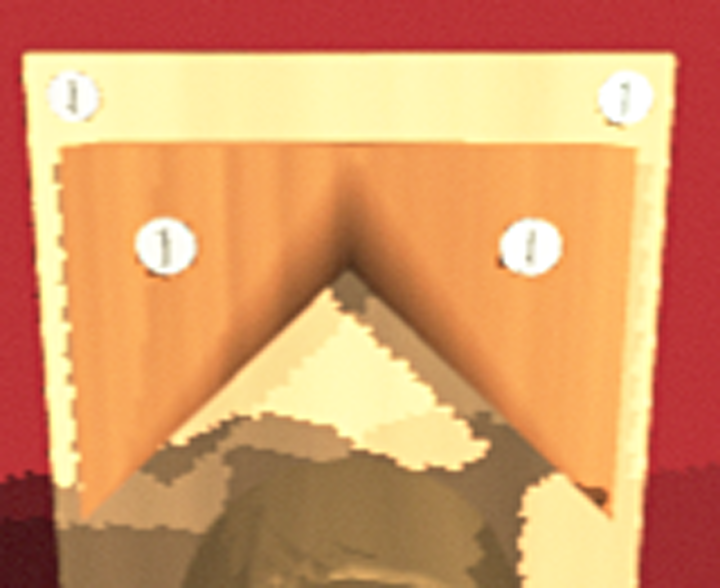

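{"name": "drive_tool", "arguments": {
  "series": [
    [[0,0,-20,0,50],[0,0,-20,0,50],[0,0,-15,0,50],[0,0,-10,0,50],[0,0,-6,0,50],[0,0,-3,0,50],[0,0,0,0,50],[0,0,0,0,50]]
  ]
}}

```text
clock: 8.15
tool_pos: [0.5915, 0.1129, 0.0681]
eef_rot: [0.621, 0.784, 0.0, 0.0]
contact_force: [-0.4, -0.1, -1.1]
opening: 0.622
```

{"name": "drive_tool", "arguments": {
  "series": [
    [[0,0,-2,0,50],[0,0,-1,0,50],[0,0,-1,0,50],[0,0,0,0,50],[0,0,0,0,50]]
  ]
}}

```text
clock: 8.65
tool_pos: [0.5913, 0.1128, 0.0639]
eef_rot: [0.621, 0.784, 0.0, 0.0]
contact_force: [0.3, -1.4, 1.0]
opening: 0.622
```

{"name": "drive_tool", "arguments": {
  "series": [
    [[-0.7,3,0,0,50],[-0.7,3,0,0,50],[-0.7,3,0,0,50],[0,0,0,0,50],[0,0,0,0,50]]
  ],
  "force": 10
}}

```text
clock: 9.15
tool_pos: [0.5891, 0.1226, 0.0638]
eef_rot: [0.62, 0.784, 0.001, 0.0]
contact_force: [-0.9, 0.8, 4.3]
opening: 0.631
```

{"name": "drive_tool", "arguments": {
  "series": [
    [[0,0,0,0,70],[0,0,0,0,70],[0,0,0,0,70],[0,0,0,0,70],[0,0,20,0,70],[0,0,20,0,70],[0,0,20,0,70],[0,0,20,0,70],[0,0,0,0,70],[0,0,0,0,70]]
  ]
}}

```text
clock: 10.15
tool_pos: [0.5887, 0.1217, 0.1433]
eef_rot: [0.621, 0.784, 0.0, 0.0]
contact_force: [-0.3, -0.2, -0.8]
opening: 0.793
```

Run:
```python
from h import *
np.set_printoptions(precision=4,suppress=True)
s=sensors.get_state(); m=cams.camera_model("wrist");im=cams.snapshot("wrist"); cv2.imwrite("pics/w6.png",im); np.save("w6.npy",m["camera_from_world"])
print(s["tool_pos"],s["eef_rot"],s["clock"],s["contact_force"],s["opening"])
a=(.588,.129,1.802)
print("seat top px",px(m,J(a,(0,0,.097))),"apex",px(m,J(a,(.04,0,.057))),px(m,J(a,(-.01,0,.097))))
```

```text
[0.5887 0.1217 0.1433] [0.6205 0.7842 0.     0.    ] 10.15 [-0.3088 -0.161  -0.8223] 0.7930533453383867
seat top px [317.6407 200.7554] apex [317.7196 138.3033] [317.6236 213.411 ]
```

View pics/w6.png

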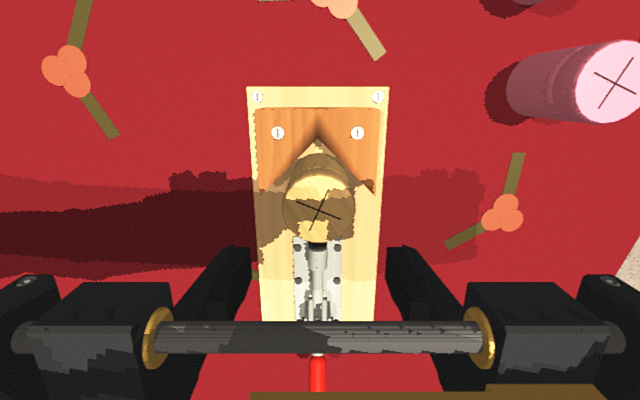

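{"name": "drive_tool", "arguments": {
  "series": [
    [[4,-21,0,0,0],[5,-21,0,0,0],[0,0,0,0,0],[0,0,0,0,0],[0,0,-15,0,0],[0,0,-20,0,0],[0,0,-20,0,0],[0,0,-20,0,0],[0,0,-15,0,0],[0,0,0,0,0]]
  ]
}}

```text
clock: 11.2
tool_pos: [0.5958, 0.081, 0.0513]
eef_rot: [0.62, 0.785, -0.001, -0.002]
contact_force: [1.2, -0.1, -0.2]
opening: 0.006
```

Run:
```python
from h import *
np.set_printoptions(precision=4,suppress=True)
s=sensors.get_state(); m=cams.camera_model("wrist");im=cams.snapshot("wrist"); cv2.imwrite("pics/w7.png",im); np.save("w7.npy",m["camera_from_world"])
print(s["tool_pos"],s["eef_rot"],s["clock"],s["contact_force"],s["opening"])
cv2.imwrite("pics/s7.png",cv2.resize(cams.snapshot("side")[130:280,220:420],None,fx=4,fy=4))
```

```text
[0.5958 0.081  0.0513] [ 0.6198  0.7847 -0.0014 -0.0019] 11.2 [ 1.2414 -0.103  -0.1985] 0.005791926386775468
```

View pics/w7.png

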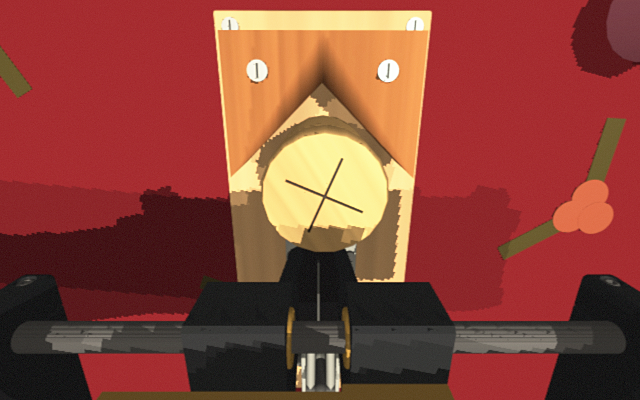

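View pics/s7.png

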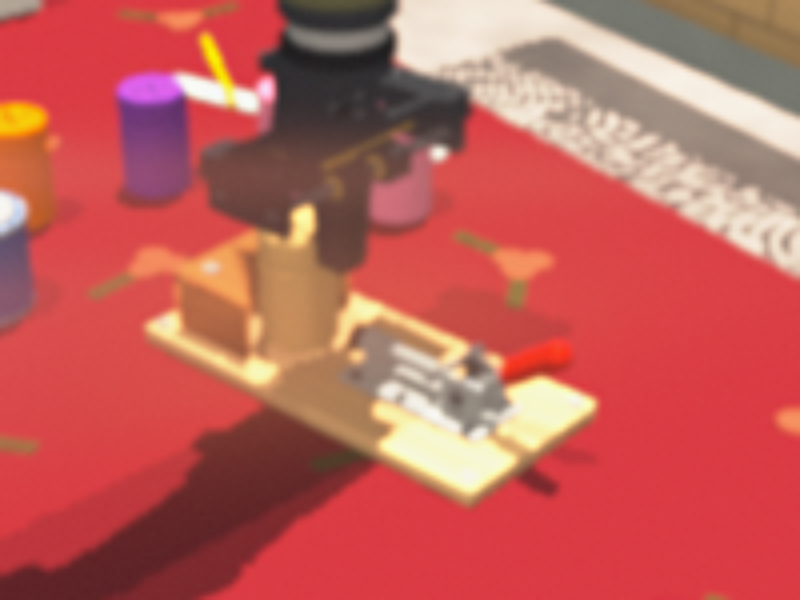

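{"name": "drive_tool", "arguments": {
  "series": [
    [[-0.5,2,0,0,0],[-0.5,2,0,0,0],[-0.5,1.5,0,0,0],[-0.3,1.5,0,0,0],[-0.3,1.5,0,0,0],[0,0,0,0,0],[0,0,0,0,0]]
  ]
}}

```text
clock: 12.0
tool_pos: [0.5957, 0.0883, 0.0535]
eef_rot: [0.62, 0.784, 0.0, -0.0]
contact_force: [0.2, 0.3, -0.4]
opening: 0.008
```

{"name": "drive_tool", "arguments": {
  "series": [
    [[-0.2,1,0,0,0],[-0.2,1,0,0,0],[0,0,0,0,0],[0,0,0,0,0]]
  ]
}}

```text
clock: 12.4
tool_pos: [0.5953, 0.0904, 0.0535]
eef_rot: [0.62, 0.784, 0.0, -0.0]
contact_force: [0.1, -0.0, -0.5]
opening: 0.007
```

{"name": "drive_tool", "arguments": {
  "series": [
    [[-0.2,1,0,0,0],[-0.2,1,0,0,0],[0,0,0,0,0],[0,0,0,0,0]]
  ]
}}

```text
clock: 12.8
tool_pos: [0.5949, 0.0924, 0.0535]
eef_rot: [0.62, 0.784, 0.0, -0.0]
contact_force: [1.3, -0.8, -0.1]
opening: 0.003
```

```bash
cat > look.py <<'E'
import sys
from h import *
np.set_printoptions(precision=4,suppress=True)
n=sys.argv[1]
s=sensors.get_state(); m=cams.camera_model("wrist");im=cams.snapshot("wrist"); cv2.imwrite(f"pics/w{n}.png",im); np.save(f"w{n}.npy",m["camera_from_world"])
print(s["tool_pos"],s["clock"],s["contact_force"])
a=(.588,.129,1.802)
print("seat top",px(m,J(a,(0,0,.097))),"-5mm",px(m,J(a,(-.005,0,.097))),"apex",px(m,J(a,(.04,0,.057))))
cv2.imwrite(f"pics/cc{n}.png",cv2.resize(im[50:270,220:430],None,fx=2.7,fy=2.7,interpolation=cv2.INTER_CUBIC))
E
python3 look.py 8
```

```text
[0.5949 0.0924 0.0535] 12.8 [ 1.2841 -0.8208 -0.133 ]
seat top [319.212  203.2519] -5mm [319.1774 213.8666] apex [319.1166 104.4907]
```

View pics/w8.png

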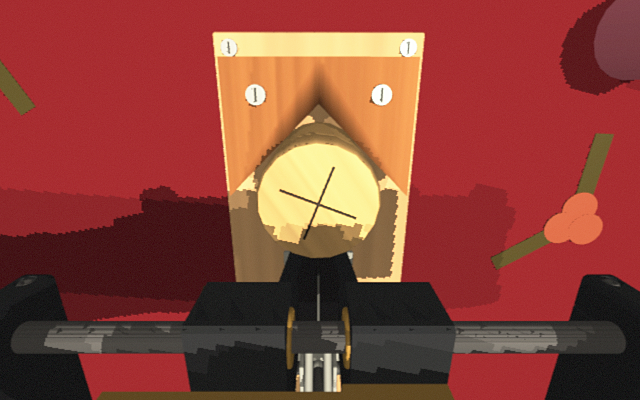

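{"name": "drive_tool", "arguments": {
  "series": [
    [[-0.2,0.7,0,0,0],[0,0,0,0,0],[0,0,0,0,0]]
  ]
}}

```text
clock: 13.15
tool_pos: [0.5948, 0.093, 0.0536]
eef_rot: [0.62, 0.784, 0.0, 0.0]
contact_force: [0.1, 0.5, 0.5]
opening: 0.007
```

{"name": "drive_tool", "arguments": {
  "series": [
    [[-0.2,0.7,0,0,0],[0,0,0,0,0],[0,0,0,0,0]]
  ]
}}

```text
clock: 13.45
tool_pos: [0.5947, 0.0936, 0.0535]
eef_rot: [0.621, 0.784, 0.0, 0.0]
contact_force: [0.1, 0.2, 0.0]
opening: 0.01
```

{"name": "drive_tool", "arguments": {
  "series": [
    [[-0.2,1,0,0,0],[0,0,0,0,0],[0,0,0,0,0]]
  ]
}}

```text
clock: 13.75
tool_pos: [0.5946, 0.0939, 0.0537]
eef_rot: [0.621, 0.784, -0.0, 0.0]
contact_force: [0.0, -2.5, 1.3]
opening: 0.006
```

{"name": "drive_tool", "arguments": {
  "series": [
    [[-0.2,1,0,0,0],[0,0,0,0,0],[0,0,0,0,0]]
  ]
}}

```text
clock: 14.05
tool_pos: [0.5946, 0.0944, 0.0537]
eef_rot: [0.621, 0.784, -0.0, 0.001]
contact_force: [1.6, -5.7, 2.9]
opening: 0.01
```

```bash
python3 look.py 9
```

```text
[0.5946 0.0944 0.0537] 14.05 [ 1.5538 -5.6808  2.9217]
seat top [318.9313 207.6218] -5mm [318.9122 218.1188] apex [318.7713 108.5712]
```

View pics/cc9.png

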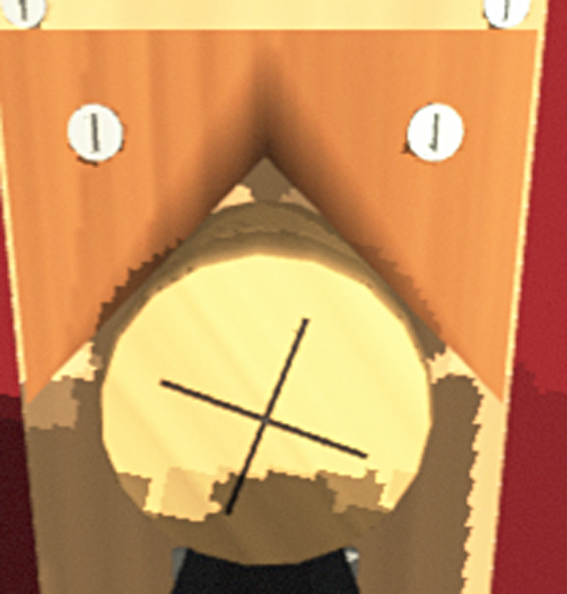

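{"name": "drive_tool", "arguments": {
  "series": [
    [[0.3,-1.5,0,0,0],[0.6,-2.5,0,0,0],[0.9,-4,0,0,0],[0,0,10,0,0],[0,0,25,0,0],[0,0,30,0,0],[0,0,25,0,0],[0,0,0,0,0],[0,0,0,0,0]]
  ]
}}

```text
clock: 15.0
tool_pos: [0.596, 0.0882, 0.1442]
eef_rot: [0.62, 0.784, 0.001, 0.0]
contact_force: [-0.1, -1.6, 0.7]
opening: 0.006
```

```bash
python3 look.py 10
python3 - <<'E'
from h import *
cv2.imwrite("pics/s10.png",cv2.resize(cams.snapshot("side")[130:280,220:420],None,fx=4,fy=4,interpolation=cv2.INTER_CUBIC))
E
```

```text
[0.596  0.0882 0.1442] 15.0 [-0.0811 -1.606   0.7239]
seat top [318.5227 154.4559] -5mm [318.5035 161.4478] apex [318.4924  94.1117]
```

View pics/w10.png

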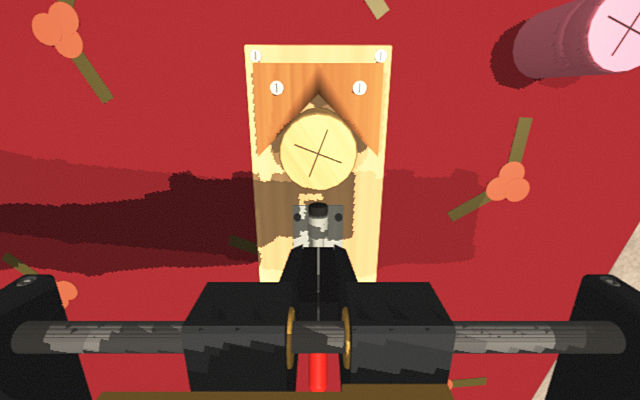

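View pics/s10.png

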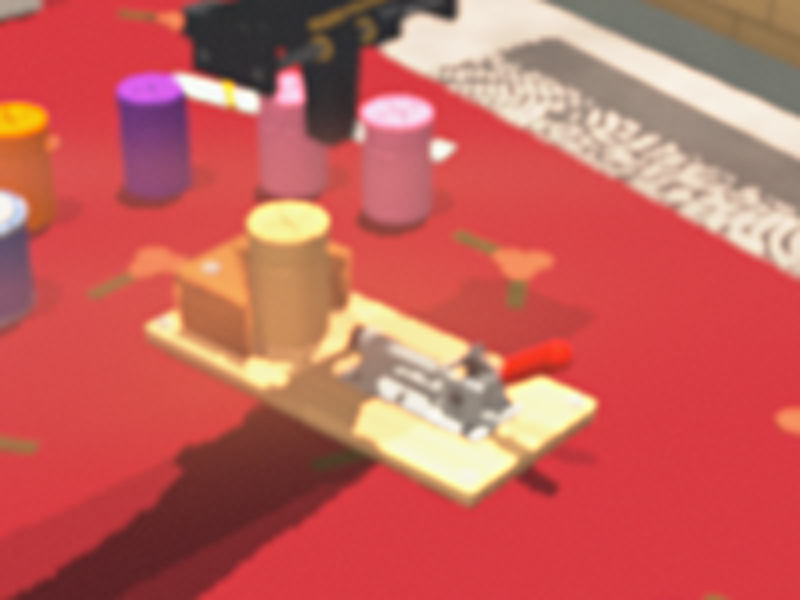

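{"name": "drive_tool", "arguments": {
  "series": [
    [[9,-36,0,0,0],[9,-36,0,0,0],[8,-36,0,0,0],[8,-35,0,0,0],[8,-34,0,0,0],[8,-33,0,0,0],[0,0,0,0,0],[0,0,0,0,0],[0,0,0,0,0]]
  ]
}}

```text
clock: 16.0
tool_pos: [0.6454, -0.12, 0.1426]
eef_rot: [0.62, 0.785, 0.0, -0.001]
contact_force: [0.1, 0.3, -0.8]
opening: 0.005
```

```bash
python3 look.py 11
python3 - <<'E'
from h import *
cv2.imwrite("pics/s11.png",cv2.resize(cams.snapshot("side")[110:310,220:460],None,fx=3.3,fy=3,interpolation=cv2.INTER_CUBIC))
E
```

```text
[ 0.6454 -0.12    0.1426] 16.0 [ 0.1252  0.2615 -0.806 ]
seat top [ 320.1502 -283.7161] -5mm [ 320.0894 -269.0482] apex [ 320.1646 -306.2186]
```

View pics/w11.png

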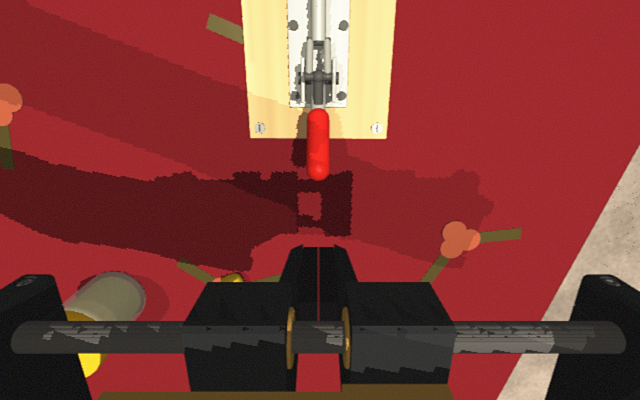

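View pics/s11.png

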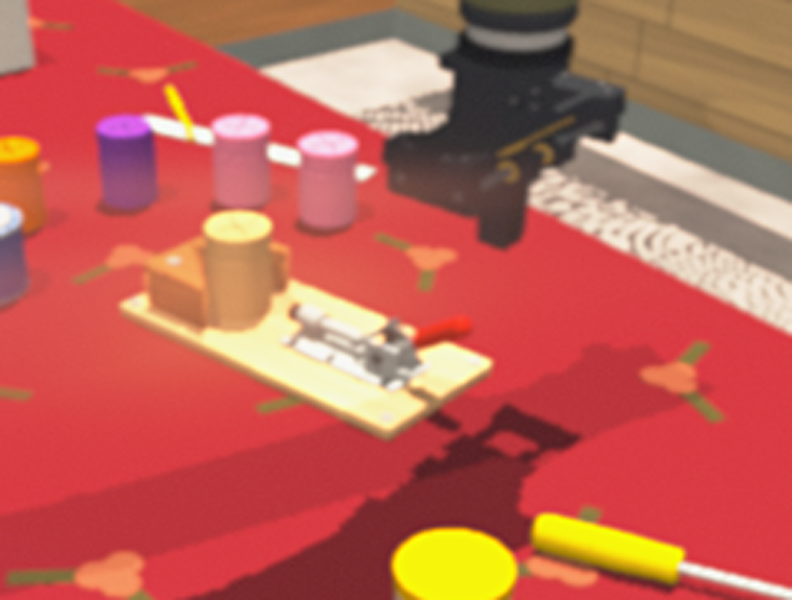

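{"name": "drive_tool", "arguments": {
  "series": [
    [[0,0,-25,0,0],[0,0,-25,0,0],[0,0,-18,0,0],[0,0,0,0,0],[-2,9,0,0,0],[-1,5,0,0,0],[0,0,0,0,0],[0,0,0,0,0]]
  ]
}}

```text
clock: 16.9
tool_pos: [0.6436, -0.1079, 0.0766]
eef_rot: [0.62, 0.784, 0.0, 0.001]
contact_force: [0.1, -0.1, 0.1]
opening: 0.007
```

```bash
python3 look.py 12
python3 - <<'E'
from h import *
cv2.imwrite("pics/s12.png",cv2.resize(cams.snapshot("side")[150:300,260:440],None,fx=4.3,fy=4,interpolation=cv2.INTER_CUBIC))
E
```

```text
[ 0.6436 -0.1079  0.0766] 16.9 [ 0.1427 -0.1306  0.0641]
seat top [ 316.7353 -475.2585] -5mm [ 316.7148 -448.2816] apex [ 317.0295 -469.8313]
```

View pics/w12.png

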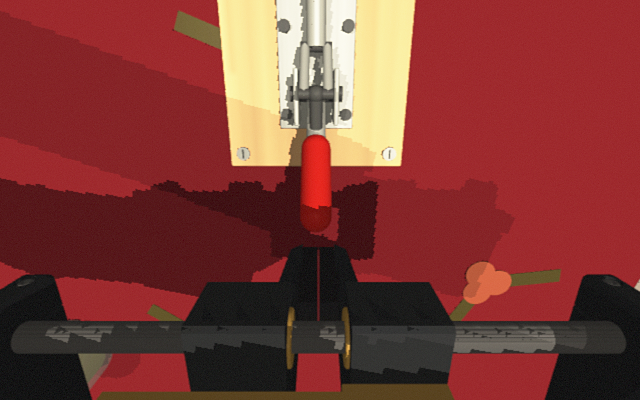

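View pics/s12.png

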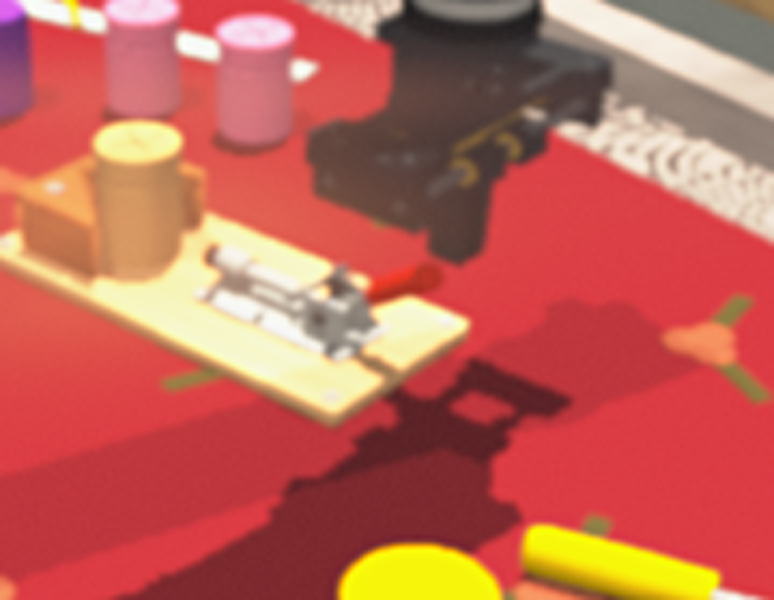

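{"name": "drive_tool", "arguments": {
  "series": [
    [[0,0,-6,0,0],[0,0,0,0,0],[-0.9,3.9,0,0,0],[-0.9,3.9,0,0,0],[-0.9,3.9,0,0,0],[-0.9,3.9,0,0,0],[-0.9,3.9,0,0,0],[0,0,0,0,0]]
  ]
}}

```text
clock: 17.8
tool_pos: [0.6384, -0.0876, 0.0696]
eef_rot: [0.62, 0.785, 0.0, -0.0]
contact_force: [-0.5, -0.1, -0.1]
opening: 0.008
```

Run:
```python
from h import *
cv2.imwrite("pics/s13.png",cv2.resize(cams.snapshot("side")[150:300,260:440],None,fx=4.3,fy=4,interpolation=cv2.INTER_CUBIC))
```

```text
(no output)
```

View pics/s13.png

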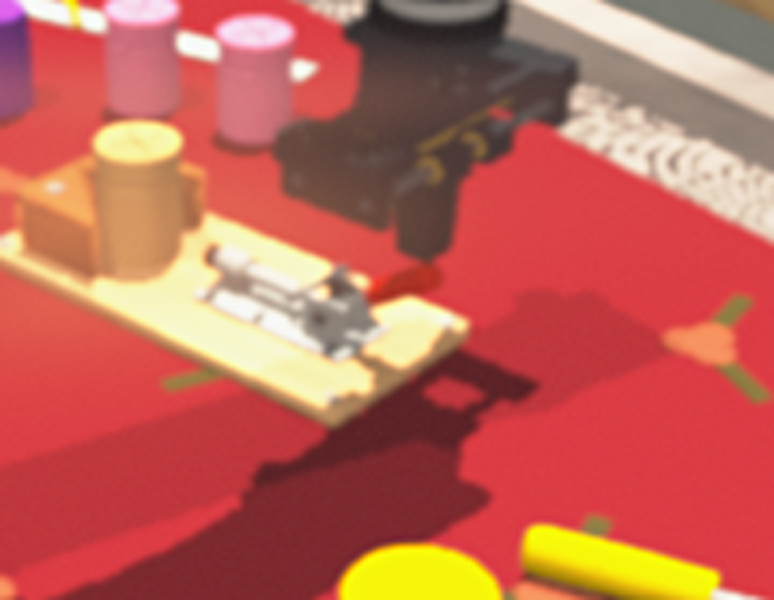

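```bash
python3 look.py 14
python3 - <<'E'
from h import *
a=(.588,.129,1.802)
m=cams.camera_model("wrist")
sd=cams.camera_model("side")
tp=cams.camera_model("top")
for n in ("11","12"):
    m["camera_from_world"]=np.load(f"w{n}.npy")
    for th in (.7,.77,.92,1.1): print(n,th,px(m,J(a,(-.162-.083*np.sin(th),0,.032+.083*np.cos(th)))),px(sd,J(a,(-.162-.083*np.sin(th),0,.032+.083*np.cos(th)))),px(tp,J(a,(-.162-.083*np.sin(th),0,.032+.083*np.cos(th)))))
print("pivot",px(sd,J(a,(-.162,0,.032))), "TCP12", px(sd,np.array([.6436,-.1079,.0766])))
im=cams.snapshot("side");print(sensors.get_state()["tool_pos"],px(sd,sensors.get_state()["tool_pos"]))
E
```

```text
[ 0.6385 -0.0882  0.0696] 17.85 [-0.3539 -0.0454 -0.1747]
seat top [ 318.0723 -402.6315] -5mm [ 318.0305 -376.9263] apex [ 318.2354 -412.101 ]
11 0.7 [318.32180121 156.57646257] [355.96149823 211.22299496] [371.19381228 173.9004332 ]
11 0.77 [318.29567224 161.44405986] [357.31260485 213.20506112] [372.7265846  173.84789514]
11 0.92 [318.24850457 169.62477652] [359.86915612 217.65266677] [375.52716405 173.91424289]
11 1.1 [318.20739539 175.62098263] [362.25136587 223.21132971] [377.95867978 174.30489555]
12 0.7 [316.22716114 204.47433516] [355.96149823 211.22299496] [371.19381228 173.9004332 ]
12 0.77 [316.24337541 209.56404991] [357.31260485 213.20506112] [372.7265846  173.84789514]
12 0.92 [316.28121141 217.29325035] [359.86915612 217.65266677] [375.52716405 173.91424289]
12 1.1 [316.32992627 221.49248527] [362.25136587 223.21132971] [377.95867978 174.30489555]
pivot [338.27045523 225.28488282] TCP12 [364.81832481 221.90027581]
[ 0.63853234 -0.08903979  0.06959937] [358.04806936 221.58163505]
```

View pics/w14.png

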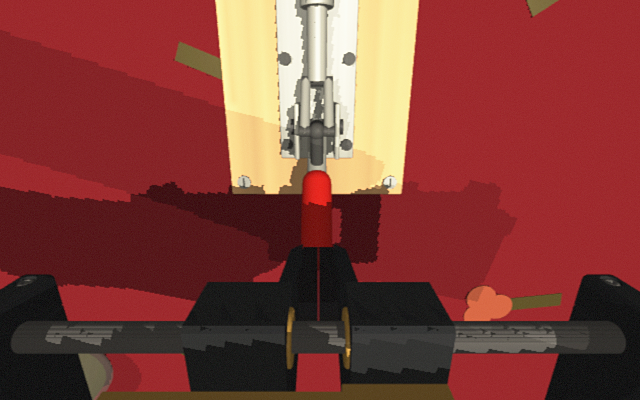

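Run:
```python
from h import *
from scipy.spatial.transform import Rotation as R
np.set_printoptions(precision=1,suppress=True)
s=sensors.get_state(); m=cams.camera_model("wrist"); sd=cams.camera_model("side"); tp=cams.camera_model("top")
q=R.from_quat(s["eef_rot"]).as_matrix(); t=s["tool_pos"]
for x in (-.009,0,.009):
  for z in (0,-.0187,-.04): 
    P=t+q@np.array([x,0,z]); print(x,z,px(m,P),px(sd,P),px(tp,P))
im=cams.snapshot("side"); cv2.imwrite("pics/s15.png",cv2.resize(im[180:240,320:400],None,fx=9,fy=9,interpolation=cv2.INTER_CUBIC))
im=cams.snapshot("top"); cv2.imwrite("pics/t15.png",cv2.resize(im[130:220,300:420],None,fx=6,fy=6,interpolation=cv2.INTER_CUBIC))
```

```text
-0.009 0 [316.1 250.4] [361.  222.9] [376.8 174.9]
-0.009 -0.0187 [315.9 266.3] [361.4 216.4] [377.9 173.2]
-0.009 -0.04 [315.6 288.7] [361.8 208.8] [379.1 171.2]
0 0 [316.  237.1] [358.  221.6] [373.2 175.7]
0 -0.0187 [315.9 251.9] [358.4 215.1] [374.3 174.1]
0 -0.04 [315.6 272.9] [358.8 207.5] [375.4 172.1]
0.009 0 [316.  223.4] [355.1 220.3] [369.7 176.6]
0.009 -0.0187 [315.8 237.1] [355.4 213.8] [370.6 174.9]
0.009 -0.04 [315.6 256.5] [355.8 206.2] [371.8 173. ]
```

View pics/s15.png

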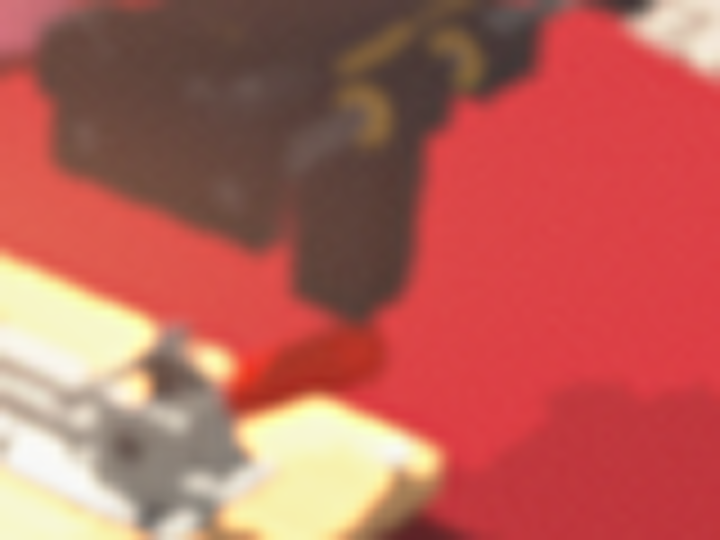

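View pics/t15.png

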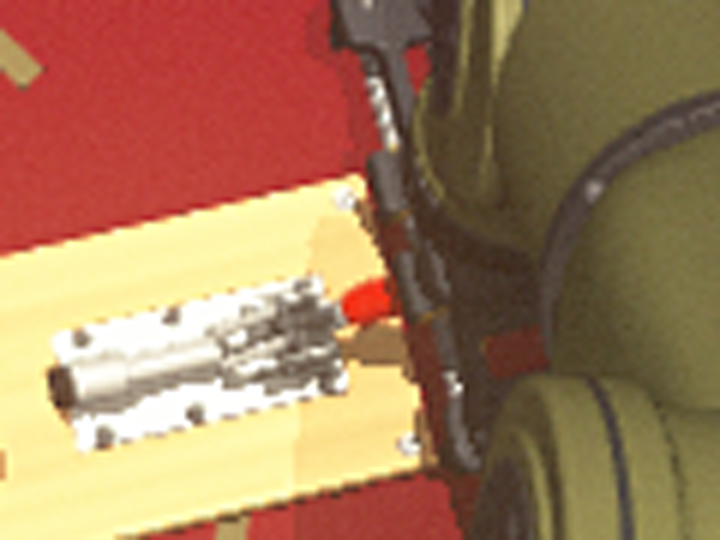

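{"name": "drive_tool", "arguments": {
  "series": [
    [[2,-10,0,0,0],[3,-10,0,0,0],[2,-10,0,0,0],[0,0,0,0,0],[0,0,-10,0,0],[0,0,-10,0,0],[0,0,0,0,0],[0,0,0,0,0]]
  ]
}}

```text
clock: 18.85
tool_pos: [0.645, -0.1181, 0.0488]
eef_rot: [0.62, 0.784, -0.0, -0.001]
contact_force: [0.5, -0.8, 0.5]
opening: 0.003
```

```bash
python3 look.py 16
python3 - <<'E'
from h import *
im=cams.snapshot("side"); cv2.imwrite("pics/s16.png",cv2.resize(im[180:240,320:400],None,fx=9,fy=9,interpolation=cv2.INTER_CUBIC))
E
```

```text
[ 0.645  -0.1181  0.0488] 18.85 [ 0.4618 -0.8074  0.5411]
seat top [ 320.8889 -782.2763] -5mm [ 320.7601 -736.146 ] apex [ 320.5225 -689.5298]
```

View pics/s16.png

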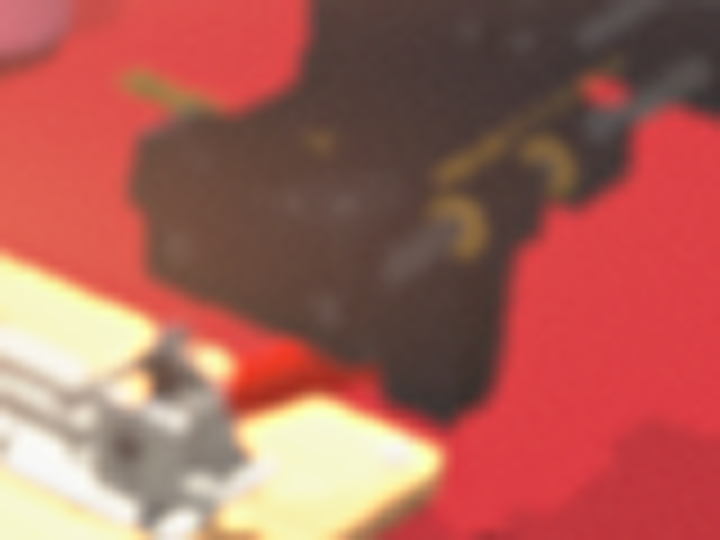

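View pics/w16.png

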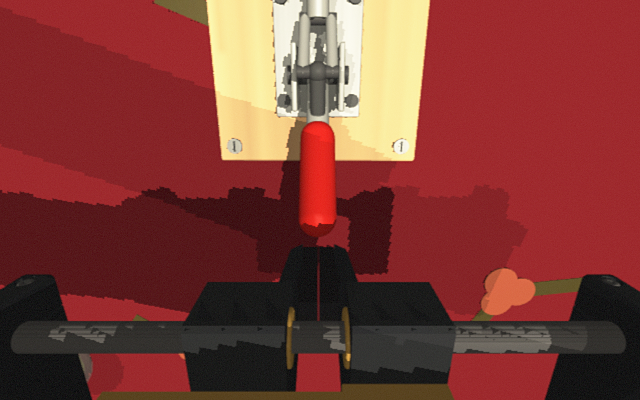

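{"name": "drive_tool", "arguments": {
  "series": [
    [[-0.9,3.9,0,0,0],[-0.9,3.9,0,0,0],[-0.9,3.9,0,0,0],[-0.9,3.9,0,0,0],[-0.9,3.9,0,0,0],[0,0,0,0,0]]
  ]
}}

```text
clock: 19.55
tool_pos: [0.6432, -0.107, 0.0518]
eef_rot: [0.622, 0.783, -0.002, 0.005]
contact_force: [0.7, -11.8, 6.5]
opening: 0.005
```

{"name": "drive_tool", "arguments": {
  "series": [
    [[-0.9,3.9,0,0,0],[-0.9,3.9,0,0,0],[0,0,0,0,0]]
  ]
}}

```text
clock: 19.85
tool_pos: [0.643, -0.1056, 0.0535]
eef_rot: [0.623, 0.782, -0.004, 0.009]
contact_force: [1.9, -19.1, 13.0]
opening: 0.002
```

```bash
python3 look.py 17
python3 - <<'E'
from h import *
im=cams.snapshot("side"); cv2.imwrite("pics/s17.png",cv2.resize(im[180:240,320:400],None,fx=9,fy=9,interpolation=cv2.INTER_CUBIC))
E
```

```text
[ 0.643  -0.1056  0.0535] 19.85 [  1.8687 -19.0599  12.9526]
seat top [ 308.7548 -662.5491] -5mm [ 309.1034 -620.9927] apex [ 309.4646 -616.0853]
```

View pics/s17.png

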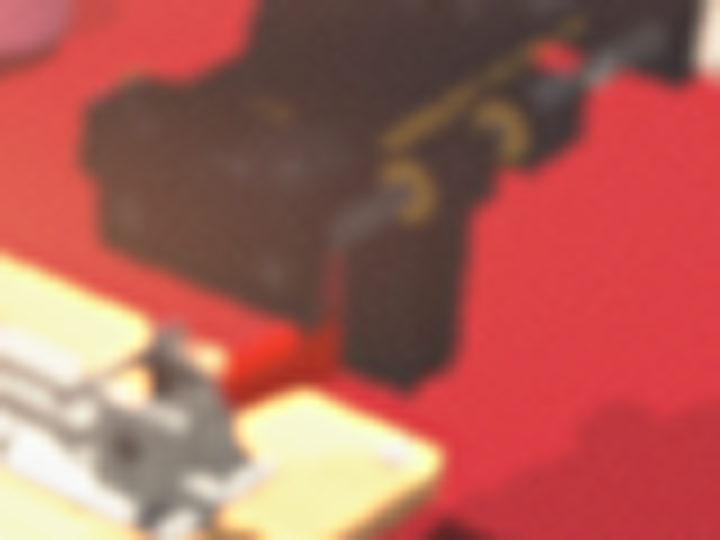

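View pics/w17.png

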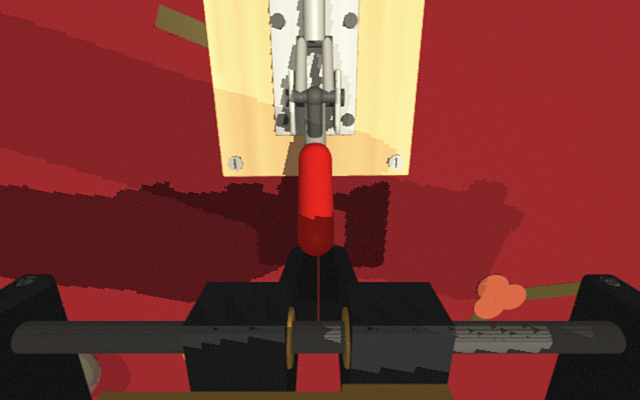

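{"name": "drive_tool", "arguments": {
  "series": [
    [[2,-10,0,0,0],[2,-10,0,0,0],[2,-8,0,0,0],[0,0,25,0,0],[0,0,30,0,0],[0,0,30,0,0],[0,0,0,0,45],[0,0,0,0,45],[0,0,0,0,45]]
  ]
}}

```text
clock: 20.85
tool_pos: [0.6441, -0.1188, 0.1331]
eef_rot: [0.62, 0.784, -0.0, -0.001]
contact_force: [0.3, -0.5, 0.3]
opening: 0.253
```

{"name": "drive_tool", "arguments": {
  "series": [
    [[-4,20,0,0,45],[-4,20,0,0,45],[0,0,0,0,45],[0,0,0,0,45],[0,0,0,0,45]]
  ]
}}

```text
clock: 21.35
tool_pos: [0.637, -0.0814, 0.134]
eef_rot: [0.621, 0.784, -0.001, 0.0]
contact_force: [-0.9, -0.4, 0.4]
opening: 0.512
```

```bash
python3 look.py 18
python3 - <<'E'
from h import *
im=cams.snapshot("side"); cv2.imwrite("pics/s18.png",cv2.resize(im[140:240,270:410],None,fx=5.5,fy=5.5,interpolation=cv2.INTER_CUBIC))
s=sensors.get_state(); a=(.588,.129,1.802); d=s["tool_pos"][:2]-a[:2]; c,q=np.cos(a[2]),np.sin(a[2]); print("jig",d@[c,q],d@[-q,c])
E
```

```text
[ 0.637  -0.0814  0.134 ] 21.35 [-0.8834 -0.3804  0.4233]
seat top [ 316.7445 -190.7594] -5mm [ 316.7557 -177.3466] apex [ 316.9529 -226.1162]
jig -0.21591875288678128 0.00036609855841742144
```

View pics/s18.png

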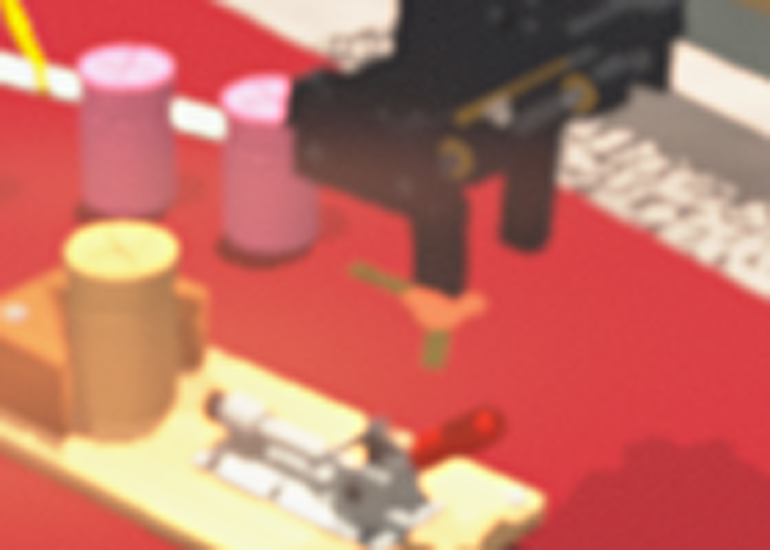

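View pics/w18.png

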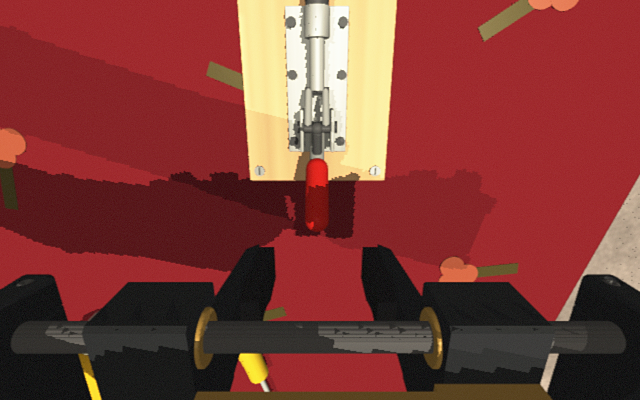

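{"name": "drive_tool", "arguments": {
  "series": [
    [[0,0,-20,0,45],[0,0,-20,0,45],[0,0,-20,0,45],[0,0,-15,0,45],[0,0,-12,0,45],[0,0,0,0,45],[0,0,0,0,45]]
  ]
}}

```text
clock: 22.15
tool_pos: [0.6375, -0.0797, 0.0478]
eef_rot: [0.621, 0.784, 0.0, 0.0]
contact_force: [0.5, -0.2, 0.1]
opening: 0.509
```

```bash
python3 look.py 19
python3 - <<'E'
from h import *
im=cams.snapshot("side"); cv2.imwrite("pics/s19.png",cv2.resize(im[140:240,270:410],None,fx=5.5,fy=5.5,interpolation=cv2.INTER_CUBIC))
E
```

```text
[ 0.6375 -0.0797  0.0478] 22.15 [ 0.5354 -0.2287  0.1039]
seat top [ 313.0667 -480.8017] -5mm [ 313.1386 -447.5784] apex [ 314.3127 -472.9485]
```

View pics/s19.png

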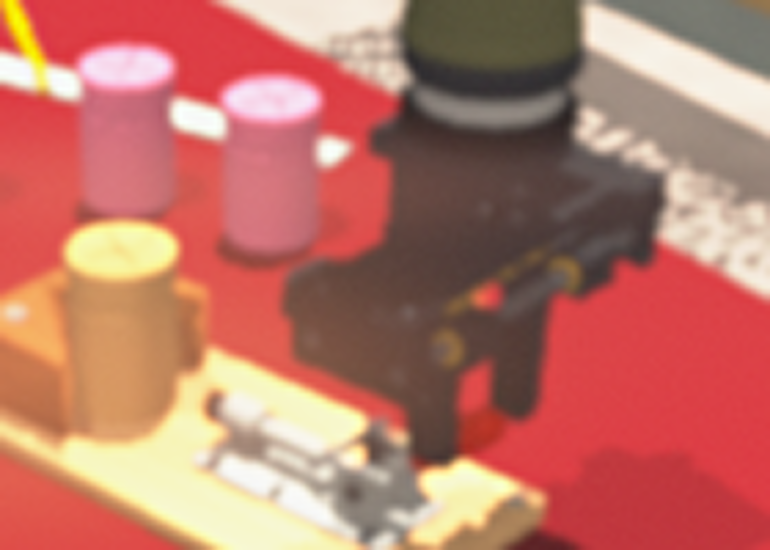

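View pics/w19.png

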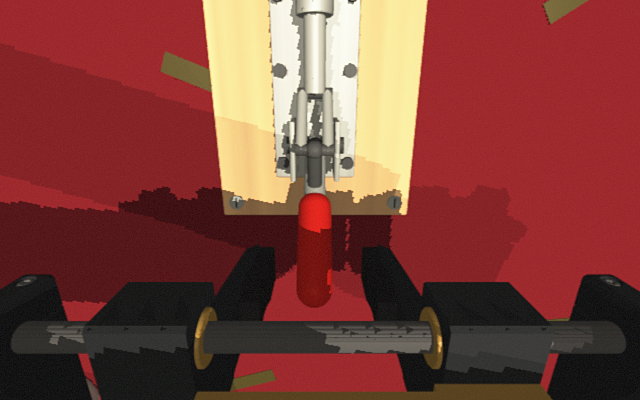

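{"name": "drive_tool", "arguments": {
  "series": [
    [[0,0,0,0,10],[0,0,0,0,10],[0,0,0,0,10],[0,0,0,0,10],[0,0,0,0,10],[0,0,0,0,10]]
  ],
  "force": 25
}}

```text
clock: 22.85
tool_pos: [0.6357, -0.0803, 0.0474]
eef_rot: [0.621, 0.784, -0.001, -0.001]
contact_force: [-4.2, -2.6, 2.9]
opening: 0.193
```

Run:
```python
from h import *
# arc plan from TCP now, r=65 ; increments of 0.1 rad lever
s=sensors.get_state(); print(s["tool_pos"],s["opening"]*88)
c,q=np.cos(1.802),np.sin(1.802)
th=.92-np.arange(0,1.63,.09); x=-65*np.sin(th); z=65*np.cos(th)
for i in range(len(th)-1): dx=x[i+1]-x[i]; print(round(.92-th[i+1],2),[round(dx*c,1),round(dx*q,1),round(z[i+1]-z[i],1)])
```

```text
[ 0.63571716 -0.08026833  0.04740999] 16.990691739789966
0.09 [np.float64(-0.9), np.float64(3.6), np.float64(4.5)]
0.18 [np.float64(-0.9), np.float64(4.0), np.float64(4.1)]
0.27 [np.float64(-1.0), np.float64(4.4), np.float64(3.7)]
0.36 [np.float64(-1.1), np.float64(4.7), np.float64(3.3)]
0.45 [np.float64(-1.2), np.float64(5.0), np.float64(2.9)]
0.54 [np.float64(-1.2), np.float64(5.2), np.float64(2.4)]
0.63 [np.float64(-1.3), np.float64(5.4), np.float64(1.9)]
0.72 [np.float64(-1.3), np.float64(5.5), np.float64(1.4)]
0.81 [np.float64(-1.3), np.float64(5.6), np.float64(0.9)]
0.9 [np.float64(-1.3), np.float64(5.7), np.float64(0.4)]
0.99 [np.float64(-1.3), np.float64(5.7), np.float64(-0.1)]
1.08 [np.float64(-1.3), np.float64(5.7), np.float64(-0.7)]
1.17 [np.float64(-1.3), np.float64(5.6), np.float64(-1.2)]
1.26 [np.float64(-1.3), np.float64(5.4), np.float64(-1.7)]
1.35 [np.float64(-1.2), np.float64(5.3), np.float64(-2.2)]
1.44 [np.float64(-1.2), np.float64(5.1), np.float64(-2.7)]
1.53 [np.float64(-1.1), np.float64(4.8), np.float64(-3.1)]
1.62 [np.float64(-1.1), np.float64(4.5), np.float64(-3.6)]
```

{"name": "drive_tool", "arguments": {
  "series": [
    [[-1.9,3.2,4.5,0,10],[-0.9,4,4.1,0,10],[-1,4.4,3.7,0,10],[-1.1,4.7,3.3,0,10],[0,0,0,0,10]]
  ]
}}

```text
clock: 23.35
tool_pos: [0.6314, -0.0618, 0.0635]
eef_rot: [0.62, 0.785, -0.0, -0.001]
contact_force: [-3.9, 0.1, -1.8]
opening: 0.191
```

```bash
python3 look.py 20
python3 - <<'E'
from h import *
im=cams.snapshot("side"); cv2.imwrite("pics/s20.png",cv2.resize(im[140:240,270:410],None,fx=5.5,fy=5.5,interpolation=cv2.INTER_CUBIC))
E
```

```text
[ 0.6314 -0.0618  0.0635] 23.35 [-3.9483  0.0841 -1.8066]
seat top [ 320.6949 -292.6825] -5mm [ 320.6035 -269.6042] apex [ 320.5204 -323.9396]
```

View pics/s20.png

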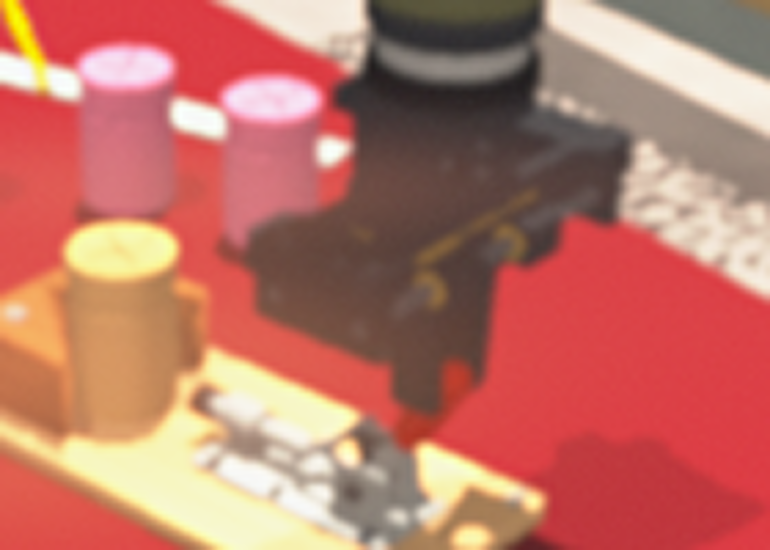

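View pics/w20.png

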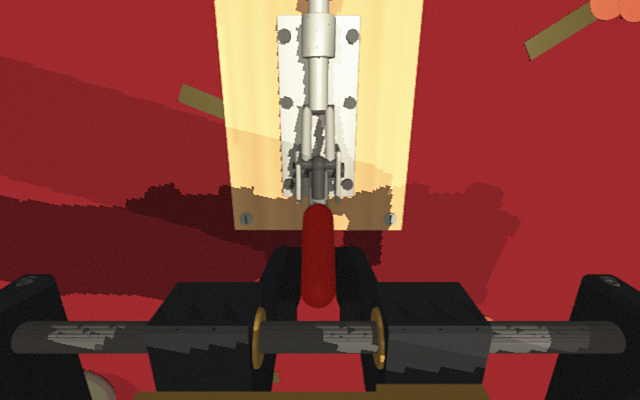

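{"name": "drive_tool", "arguments": {
  "series": [
    [[-1.2,5,2.7,0,10],[-1.2,5.2,2.2,0,10],[-1.3,5.4,1.7,0,10],[-1.3,5.5,1.2,0,10],[-1.3,5.6,0.7,0,10],[-1.3,5.7,0.3,0,10]]
  ]
}}

```text
clock: 24.05
tool_pos: [0.6249, -0.0335, 0.0736]
eef_rot: [0.621, 0.784, -0.001, 0.002]
contact_force: [-5.1, -7.0, 6.8]
opening: 0.192
```

```bash
python3 look.py 21
python3 - <<'E'
from h import *
im=cams.snapshot("side"); cv2.imwrite("pics/s21.png",cv2.resize(im[140:240,270:410],None,fx=5.5,fy=5.5,interpolation=cv2.INTER_CUBIC))
E
```

```text
[ 0.6249 -0.0335  0.0736] 24.05 [-5.0624 -7.0275  6.7594]
seat top [ 318.2192 -148.4517] -5mm [ 318.22 -130.86] apex [ 318.0651 -202.2637]
```

View pics/s21.png

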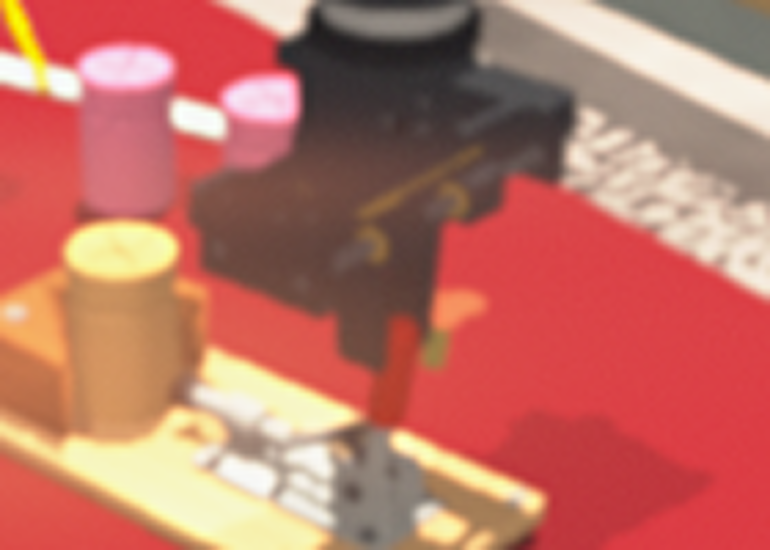

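View pics/w21.png

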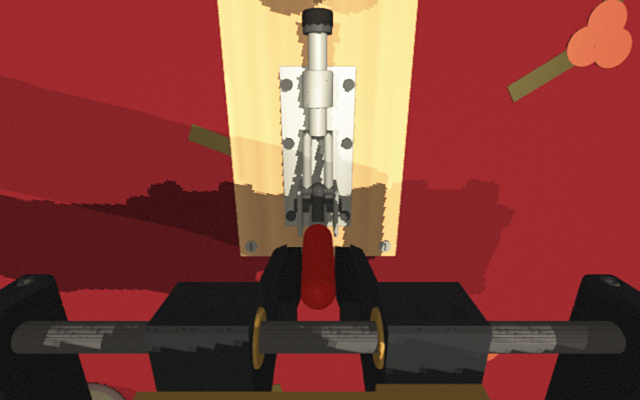

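{"name": "drive_tool", "arguments": {
  "series": [
    [[-0.8,4,3,0,10],[-1.3,5.7,0,0,10],[-1.3,5.7,0,0,10],[0,0,0,0,10]]
  ]
}}

```text
clock: 24.55
tool_pos: [0.6203, -0.0143, 0.075]
eef_rot: [0.62, 0.785, -0.0, -0.001]
contact_force: [-4.5, -2.7, -2.6]
opening: 0.172
```

{"name": "drive_tool", "arguments": {
  "series": [
    [[-1.3,5.5,-2.5,0,10],[-1.3,5.4,-2.5,0,10],[-1.2,5.3,-2.5,0,10],[0,0,0,0,10]]
  ]
}}

```text
clock: 24.95
tool_pos: [0.6189, 0.0039, 0.0679]
eef_rot: [0.619, 0.785, 0.002, 0.0]
contact_force: [0.7, 0.5, -0.2]
opening: 0.113
```

```bash
python3 look.py 22
python3 - <<'E'
from h import *
im=cams.snapshot("side"); cv2.imwrite("pics/s22.png",cv2.resize(im[140:240,270:410],None,fx=5.5,fy=5.5,interpolation=cv2.INTER_CUBIC))
E
```

```text
[0.6189 0.0039 0.0679] 24.95 [ 0.6961  0.5105 -0.2288]
seat top [313.0411 -31.5546] -5mm [313.047  -16.5769] apex [ 313.9006 -101.1986]
```

View pics/s22.png

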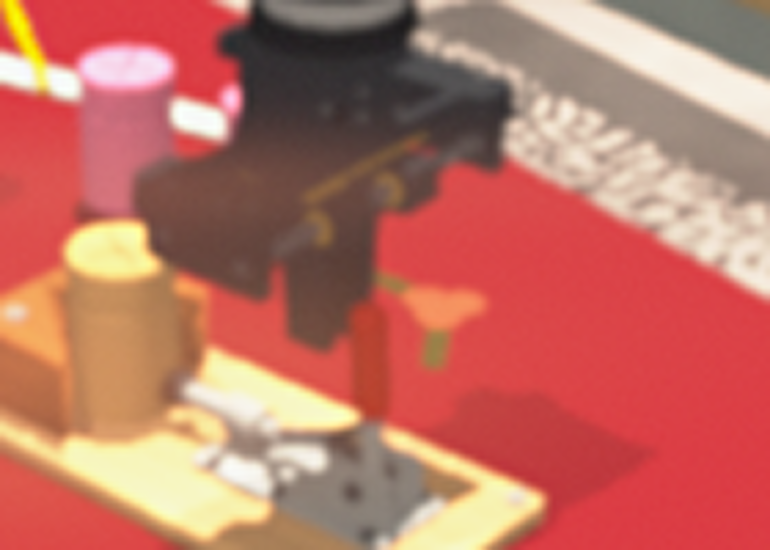

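View pics/w22.png

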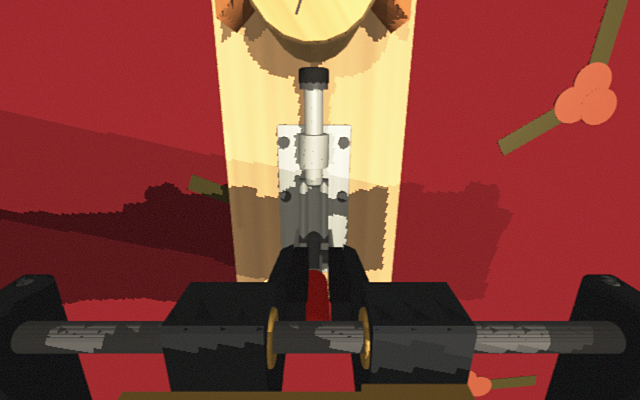

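{"name": "drive_tool", "arguments": {
  "series": [
    [[0,0,0,0,20],[0,0,20,0,20],[0,0,35,0,20],[0,0,35,0,20],[4,-18,0,0,0],[4,-18,0,0,0],[4,-18,0,0,0],[4,-18,0,0,0],[0,0,0,0,0],[0,0,0,0,0]]
  ]
}}

```text
clock: 26.05
tool_pos: [0.6334, -0.0711, 0.1573]
eef_rot: [0.621, 0.784, 0.0, -0.0]
contact_force: [0.6, 0.8, -0.3]
opening: 0.005
```

```bash
cat > l2.py <<'E'
import sys; n=sys.argv[1]
from h import *
im=cams.snapshot("side"); cv2.imwrite(f"pics/s{n}.png",cv2.resize(im[140:240,270:410],None,fx=5.5,fy=5.5,interpolation=cv2.INTER_CUBIC))
s=sensors.get_state(); a=(.588,.129,1.802); d=s["tool_pos"][:2]-a[:2]; c,q=np.cos(a[2]),np.sin(a[2]); print("jig",d@[c,q],d@[-q,c])
E
python3 look.py 23; python3 l2.py 23
```

```text
[ 0.6334 -0.0711  0.1573] 26.05 [ 0.5685  0.8427 -0.279 ]
seat top [ 319.0519 -131.0987] -5mm [ 319.0355 -120.0954] apex [ 318.9367 -168.9394]
jig -0.20363901306740728 0.0013566749341324268
```

View pics/s23.png

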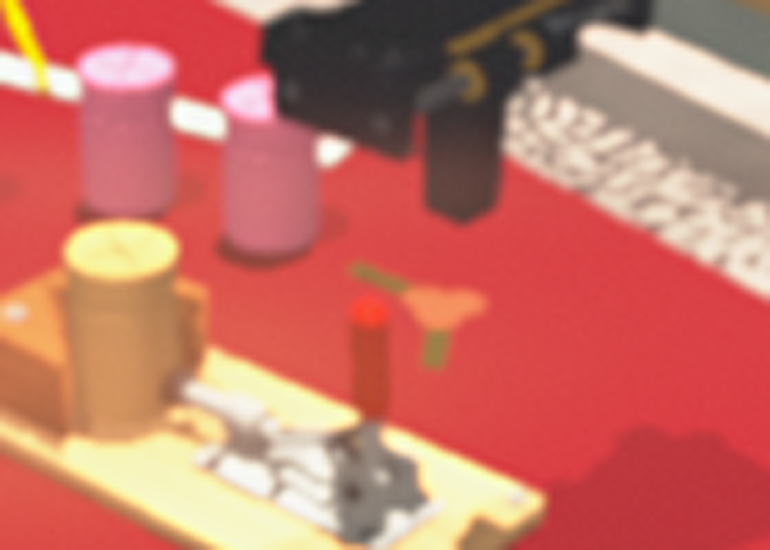

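View pics/w23.png

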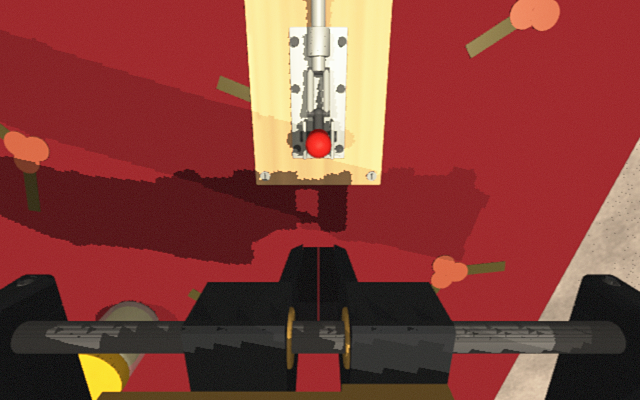

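Handle stands about vertical (red tip at wrist (318,145)); closed fingers are behind it at row ~248. Lower and push.

{"name": "drive_tool", "arguments": {
  "series": [
    [[0,0,-30,0,0],[0,0,-30,0,0],[0,0,-20,0,0],[0,0,0,0,0],[-1.4,5.8,0,0,0],[-1.4,5.8,0,0,0],[-1.4,5.8,0,0,0],[-1.4,5.8,0,0,0],[-1.4,5.8,0,0,0],[0,0,0,0,0]]
  ]
}}

```text
clock: 27.15
tool_pos: [0.6265, -0.0409, 0.0778]
eef_rot: [0.62, 0.785, 0.0, 0.0]
contact_force: [-0.0, -0.6, -0.3]
opening: 0.004
```

```bash
python3 look.py 24; python3 l2.py 24
```

```text
[ 0.6265 -0.0409  0.0778] 27.15 [-0.013  -0.5547 -0.2573]
seat top [ 320.3217 -165.4922] -5mm [ 320.2473 -148.0385] apex [ 320.1011 -214.6285]
jig -0.1754512830809879 0.0017226567045173164
```

View pics/s24.png

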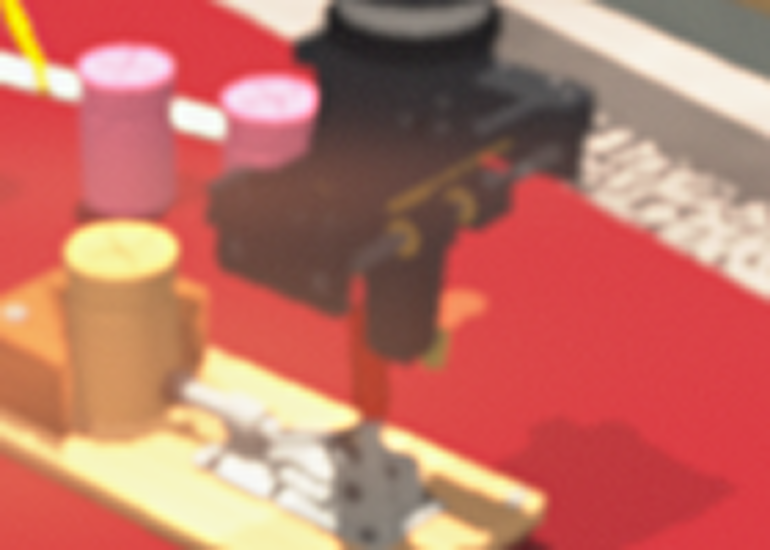

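{"name": "drive_tool", "arguments": {
  "series": [
    [[-0.9,3.9,0,0,0],[-0.9,3.9,-1,0,0],[-0.9,3.9,-1,0,0],[-0.9,3.9,-1,0,0],[-0.9,3.9,-1,0,0],[0,0,0,0,0]]
  ]
}}

```text
clock: 27.85
tool_pos: [0.6219, -0.0216, 0.0734]
eef_rot: [0.62, 0.785, 0.0, -0.0]
contact_force: [0.4, -0.6, 1.1]
opening: 0.004
```

```bash
python3 look.py 25; python3 l2.py 25
```

```text
[ 0.6219 -0.0216  0.0734] 27.85 [ 0.3785 -0.6333  1.1433]
seat top [ 320.1146 -105.4044] -5mm [320.0497 -89.0635] apex [ 319.9371 -164.0391]
jig -0.1545951579274544 0.0017638931267253946
```

View pics/s25.png

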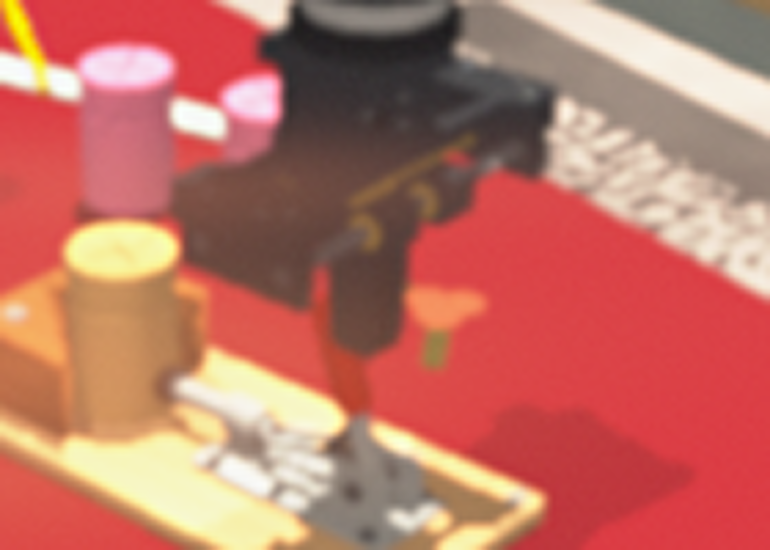

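View pics/w25.png

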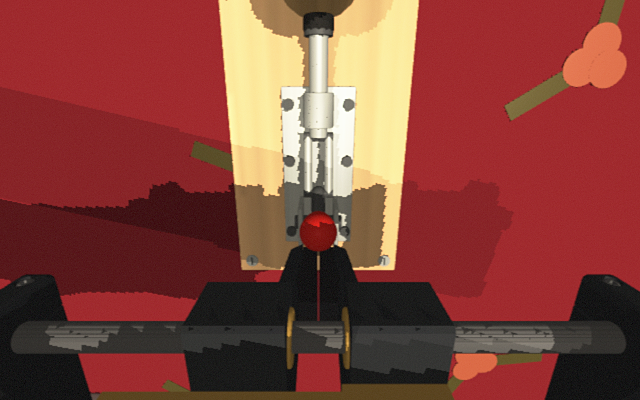

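Handle moves forward well with small force. Keep pushing.

{"name": "drive_tool", "arguments": {
  "series": [
    [[-0.9,3.9,-1,0,0],[-0.9,3.9,-1,0,0],[-0.9,3.9,-1,0,0],[-0.9,3.9,0,0,0],[0,0,0,0,0]]
  ]
}}

```text
clock: 28.45
tool_pos: [0.6179, -0.0061, 0.0702]
eef_rot: [0.62, 0.785, -0.0, -0.001]
contact_force: [1.0, -0.9, -0.6]
opening: 0.003
```

{"name": "drive_tool", "arguments": {
  "series": [
    [[-0.9,3.9,0,0,0],[-0.9,3.9,0,0,0],[0,0,0,0,0]]
  ]
}}

```text
clock: 28.75
tool_pos: [0.6162, 0.0021, 0.0704]
eef_rot: [0.62, 0.785, 0.0, -0.001]
contact_force: [1.3, -1.3, 0.4]
opening: 0.001
```

```bash
python3 look.py 26; python3 l2.py 26
```

```text
[0.6162 0.0021 0.0704] 28.75 [ 1.3451 -1.2598  0.3983]
seat top [319.9506 -32.5149] -5mm [319.8894 -17.7551] apex [ 319.832 -101.179]
jig -0.13034676621433386 0.0015419292883144307
```

View pics/s26.png

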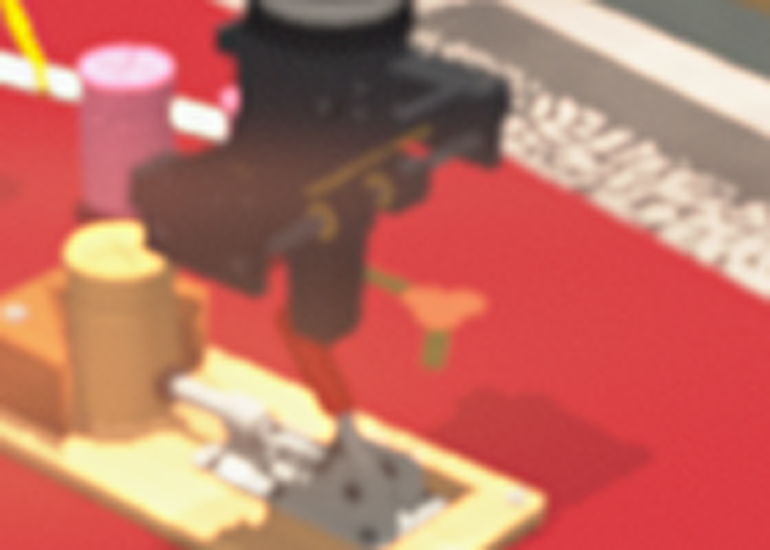

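View pics/w26.png

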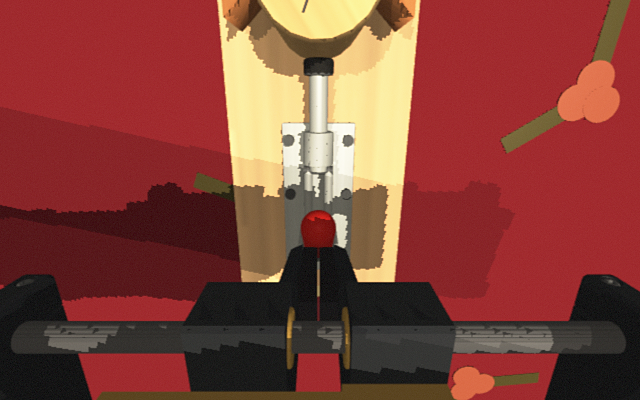

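{"name": "drive_tool", "arguments": {
  "series": [
    [[-0.7,2.9,-1,0,0],[-0.7,2.9,-1,0,0],[0,0,0,0,0]]
  ]
}}

```text
clock: 29.15
tool_pos: [0.6154, 0.0059, 0.0685]
eef_rot: [0.621, 0.784, -0.0, 0.001]
contact_force: [1.2, -2.3, 0.7]
opening: 0.008
```

{"name": "drive_tool", "arguments": {
  "series": [
    [[-0.7,2.9,-1,0,0],[-0.7,2.9,-1,0,0],[0,0,0,0,0]]
  ]
}}

```text
clock: 29.45
tool_pos: [0.6154, 0.0066, 0.0678]
eef_rot: [0.622, 0.783, -0.002, 0.003]
contact_force: [0.6, -10.3, 7.0]
opening: 0.005
```

```bash
python3 look.py 27; python3 l2.py 27
```

```text
[0.6154 0.0066 0.0678] 29.45 [  0.6237 -10.2534   7.0289]
seat top [318.0882 -21.3259] -5mm [318.1125  -6.4536] apex [317.6865 -94.0376]
jig -0.12541305642148054 0.0014110803442138526
```

View pics/s27.png

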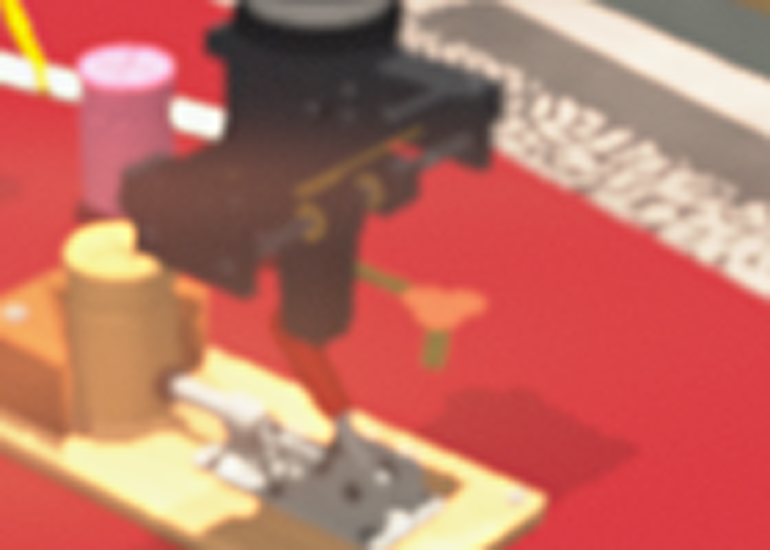

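{"name": "drive_tool", "arguments": {
  "series": [
    [[-0.7,2.9,-1,0,0],[-0.7,2.9,-1,0,0],[0,0,0,0,0]]
  ]
}}

```text
clock: 29.85
tool_pos: [0.6154, 0.0069, 0.0673]
eef_rot: [0.623, 0.782, -0.003, 0.006]
contact_force: [0.1, -18.3, 15.5]
opening: 0.007
```

```bash
python3 look.py 28
python3 - <<'E'
from h import *
a=(.588,.129,1.802); m=cams.camera_model("wrist"); m["camera_from_world"]=np.load("w28.npy"); sd=cams.camera_model("side")
for L in (1.3,1.4,1.5,1.62):
    th=.92-L
    P=J(a,(-.162-.083*np.sin(th),0,.032+.083*np.cos(th))); print(L,px(m,P),(px(sd,P)-[270,140])*5.5)
E
```

```text
[0.6154 0.0069 0.0673] 29.85 [  0.059  -18.2973  15.4758]
seat top [316.7925 -20.7294] -5mm [316.8808  -5.7215] apex [316.1503 -95.0414]
1.3 [318.65914217 286.68172697] [327.13026427 303.49583477]
1.4 [318.54082252 269.44944434] [314.51437508 304.80697938]
1.5 [318.41966865 252.3285591 ] [302.64878618 307.75778876]
1.62 [318.27491961 232.52689449] [289.55315541 313.38204028]
```

View pics/w28.png

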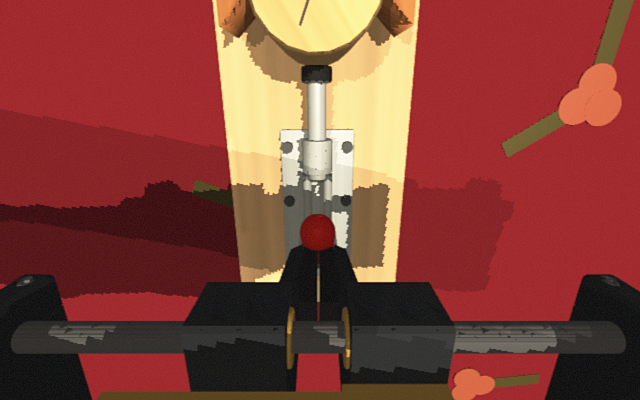

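{"name": "drive_tool", "arguments": {
  "series": [
    [[1.5,-6,2,0,0],[2.3,-10,5,0,0],[2.3,-10,15,0,0],[0,0,30,0,0],[0,0,30,0,0],[0,0,0,0,0],[-9,40,20,0,0],[-7,30,10,0,0],[0,0,0,0,0],[0,0,0,0,0]]
  ]
}}

```text
clock: 30.9
tool_pos: [0.6017, 0.0638, 0.1759]
eef_rot: [0.619, 0.785, -0.0, -0.001]
contact_force: [-0.8, -0.6, -0.5]
opening: 0.002
```

```bash
python3 look.py 29; python3 l2.py 29
python3 - <<'E'
from h import *
a=(.588,.129,1.802); m=cams.camera_model("wrist"); m["camera_from_world"]=np.load("w29.npy")
for L in (1.4,1.5,1.62):
    th=.92-L
    P=J(a,(-.162-.083*np.sin(th),0,.032+.083*np.cos(th))); print(L,px(m,P))
E
```

```text
[0.6017 0.0638 0.1759] 30.9 [-0.7514 -0.6313 -0.5103]
seat top [318.9359 114.5395] -5mm [318.8993 121.1714] apex [319.0884  62.7989]
jig -0.0694328381506134 0.0019914689935738718
1.4 [318.15158364 261.50624936]
1.5 [318.19103732 251.88112947]
1.62 [318.23395951 240.6428127 ]
```

View pics/w29.png

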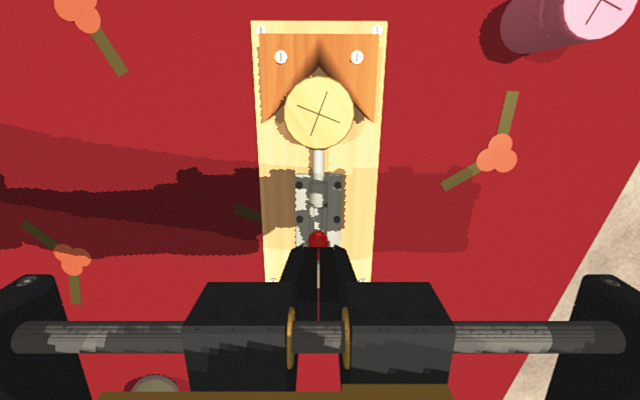

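View pics/s29.png

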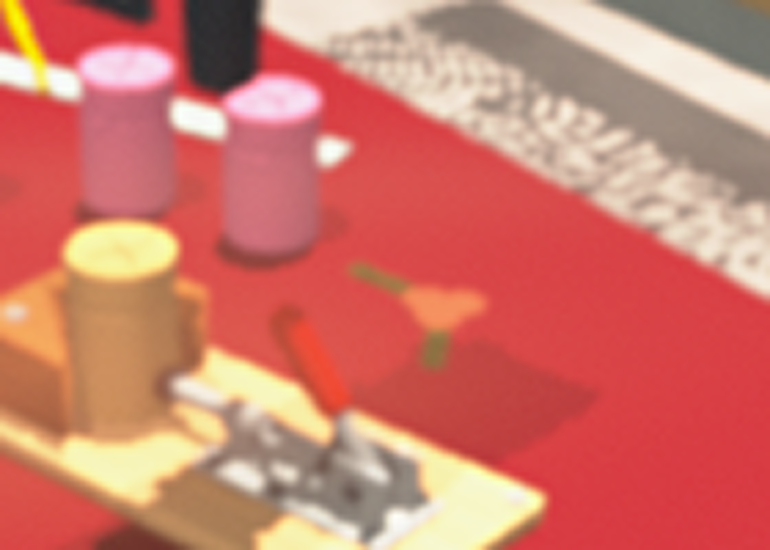

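```bash
python3 -c "
from plant import r,sensors
s=sensors.get_state();print(s['clock'],s['contact_force'],abs(s['qd']).max()); print(r.finish_job())"
```

```text
31.0 [-0.03418389 -0.77877369  0.57591875] 0.012289585496375958
the job is handed in; nothing more can be done
None
```

The lamp body is seated in the V and clamped, and I handed the job in at 31.0 s of the 61 s allowed. The hand-in reports no verdict.

**What I did**
- I picked the pale beech cylinder out from the purple, orange and pink look-alikes. I lifted it over the V-block and stood it on the board in front of the V.
- I then pushed it in with closed fingers until the reaction was about 6 N straight back along the jig. The clamp was still open at that point.
- I swung the red handle over to its stop and withdrew the arm.

**Last checks**
- **Lamp body:** it stands upright, with the pencilled cross about 1 mm from the predicted seat. It sat the same way before clamping.
- **Handle:** its end lines up with the 1.62 rad position in both the wrist and side views. It did not move further under an 18 N push.
- **Clamp tip:** the rubber tip is on the lamp body. I could not measure the force on each V face directly.
- **Robot:** clear of everything, with no contact force beyond noise.
- **Jar, tin and screwdriver:** I did not touch them, but I did not re-measure their positions at the end.

**What went wrong or disagreed**
- My first two tries at the handle failed. The closed fingers passed over it, because in the images the fingertips sit about 15 mm higher than the reported tool point. The second push jammed along the handle at about 19 N.
- I then gripped the handle and lifted it to about vertical, where the grip slipped off. I finished the swing by pushing from behind.
- The top and wrist cameras disagreed by about 4 mm on where the jig is. I used the wrist camera.

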